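# Purge a check ball: hold the recessed button with the valve stem

## Robot

A 6-joint arm with a two-finger parallel gripper is mounted at the origin on the work surface. World frame = base frame: x ahead of the robot, y to its left, z up, the work surface at z = 0. Lengths are in m, angles in rad, forces in N, time in s.
With the tool pointing down it reaches from about 0.3 to 0.875 m from the base axis. Payload 6.4 kg.
Tool frame: the origin (TCP) lies at the very end of the fingers, on their centre line; the grasp point (between the pads) lies ctrl.grip_point_offset behind it (ctrl.grip_point_offset is the distance from the TCP to the grasp point, in m); z points along the fingers, x is the direction in which the jaws open and shut, and the axes are right-handed (so a half turn about z gives the same grasp; the last joint's range is limited). The gripper opens to 85 mm and grips with 20 to 120 N. Pads are 22 mm wide; open, the fingers measure 114 mm over their backs; the gripper's body (76 mm by 85 mm) begins 54 mm behind the grasp point. The pads swing forward as they close: fully open they stand 13 mm farther back than shut.
Start: joints at [-1.535, 0.181, 1.607, -0, 1.354, -0.206], TCP at [0.138, -0.558, 0.196] pointing down, gripper open.
Joint ranges: [-2.99, 2.99], [-0.89, 2.07], [0.3, 2.58], [-1.14, 4.28], [0, 2.63], [-3.12, 3.12]. Speed limits (rad/s): [2.57, 2.57, 3.01, 3.14, 3.14, 3.14].

## Interface

Orientations are given as a unit quaternion [w, x, y, z].
In Python, from bench import get_obs, viewer, workorder, ctrl gives the robot as it stands. The module is installed in compiled form; this text tells all that it offers.
- The arm moves only by the tool move_arm, never from a script. Its argument "increments" is a list of rows, each an object of numbers: "tx", "ty", "tz": the shift along the tool's x, y, z in m; "turn": the turn about the tool's z in degrees. A call has 1 to 20 rows; each row is the pose to reach, as a shift and turn from the pose commanded when the call began, along the tool's axes at that moment; what a row does not reach only later rows make up. A row lasts 1/12 s, in which the tool goes at most 41.7 mm and 7.16 degrees, less where a joint would pass 70% of its speed; a pose out of reach is approached as far as the arm can. A call with a gripper value outside its range is refused whole. "gripper" is the opening, from 0 (shut) to 1 (fully open), set as the call begins (left out, the last holds). The fingers move at their own pace and stop on an object; the grip force is fixed at half the most. Time passes only in rows, so rows that repeat a pose let the fingers close. It gives the time, the measured TCP pose, the force and the opening at its end, in the units of the state.
- get_obs(): the state, without advancing time (a new reading comes with each control period).
- viewer.camera(name): name is "side" or "top"; returns (picture, depth): 480x640x3 uint8, red, green, blue; 480x640 float32, m along the optical axis (not along the pixel's ray), 0 where there is no reading.
- viewer.get_calibration(name): a dict with "intrinsics" (3x3 intrinsics, pixels), "k1" (the pictures are not rectified: a ray, as slopes to the right and down, at radius r is drawn at 1 + k1 r^2 times it, then the intrinsics apply), "origin" and "attitude" of the camera in the world. Camera axes: x right, y up, looking along -z (the intrinsics and any distortion apply to the point x, -y, -z); pixel columns grow to the right and rows downward; lengths in m; the calibration is good to about 2 mm. A picture is of the moment at which its call begins. get_calibration takes no time and is no camera call.
- workorder.hand_in(): hands the job in, once; it reports no verdict.
The state is a dict: "time_s": time; "q": joint angles; "dq": joint speeds; "joint_efforts": joint torques, N m; "eef_pos": TCP position; "eef_rot": TCP orientation; "wrist_force": force on the tool from outside, world axes, zero at the start; "torque": the same for the moment, N m; "opening": opening from 0.0 (shut) to 1.0 (fully open).
Only numpy, scipy, OpenCV 4.12 (cv2) and the standard library are available. Lean on these libraries where they do the work, as an engineer would, in place of code of your own. Each camera call takes 0.05 s, during which the arm holds its last target.

## Task

Dry the steel check ball: pick it off its seat ring, lower it gently right down to the floor of the open purge cup (do not drop it in or press it hard onto the metal) and let go of it. Then draw the rubber-tipped valve stem out of its wooden block and reach its tip down through the round, collared port of the purge box to press the recessed button well down; leave the button under the square port and the other things on the bench alone. Finish while still gripping the stem and holding the button down with it.

Things in the scene. Friction and masses are not known exactly. Their poses are not given: they have to be found in the camera images.
- cup: Open round steel purge cup, fixed to the bench, standing upright. Inside 140 mm across at the floor, outside 152 mm at the rim, walls 4 mm, rim 66 mm above the bench, inner floor 6 mm above the bench. A thin flange (168 mm across, 4 mm high) and a small brass stub lie round its foot. Origin: centre of its underside, z up.
- ball_center (a point): Centre of the steel check ball, a loose smooth sphere 50 mm in diameter, about 120 g. It starts resting on top of the seat ring, its centre 30 mm above the bench. In the cup it rests with its centre 31 mm above the bench and may roll on the flat floor.
- ball: The same ball as a body (its own frame turns as it rolls; use ball_center for its position).
- seat: Brass seat ring under the ball at the start, fixed to the bench: 40 mm outside, 30 mm inside diameter, 10 mm high, so narrower than the ball. Origin: centre of its underside.
- box: Grey purge box with an aluminium top plate, fixed to the bench: 100 mm (its x) by 160 mm (its y), top plate 90 mm above the bench, 8 mm thick, hollow beneath. Two ports in the top, both on its y axis: a round one with a raised brass collar at y = +40 mm, a bare square one at y = -40 mm. On its front (-x) a small dial and a brass stub. Origin: centre of its underside, z up.
- port (a point): Centre of the mouth of the round port, at the top of its brass collar, 98 mm above the bench. The hole is 22 mm across; the collar is 8 mm high and 42 mm across.
- purge_top (a point): Centre of the top face of the purge button (18 mm across), straight below the round port, 48 mm below its mouth (50 mm above the bench) when not pressed. Moves with the button.
- purge_button (a joint): Travel of the purge button in m: 0 up, 0.008 at its lower stop; sprung, about 1.6 N to start it and 6 N to reach the stop; springs back when let go.
- square_port (a point): Centre of the bare square port (23 mm wide) in the top plate, 90 mm above the bench. The button below it is not wanted.
- dump_button (a joint): Travel in m of the other button, below the square port: like the purge button; must stay up.
- block: Wooden block that holds the stem upright at the start, fixed to the bench: 60 x 60 mm, 45 mm high, with a 14 mm hole, 40 mm deep, in the middle of its top. Origin: centre of its underside.
- stem: Loose valve stem, 80 g, standing upright in the block at the start with its tip 5 mm above the bench. From the bottom: rubber tip 10 mm across (10 mm long), steel rod 12 mm across up to 100 mm, black cylindrical grip 24 mm across from 100 to 140 mm. Origin: centre of the tip's end face; z points along the stem up to the grip.
- stem_tip (a point): Centre of the stem's rubber end face (lowest point when upright).
- stem_grip (a point): Middle of the stem's black grip, 120 mm from the tip along the stem.
- relief_head: Bystander: brass dewar relief head, 48 mm across, 66 mm tall, standing. Origin: centre of underside.
- coupling: Bystander: nickel quick coupling, 36 mm across, 52 mm tall, standing. Origin: centre of underside.
- tube: Bystander: stubby aluminium extension tube, 32 mm across, 70 mm tall, standing. Origin: centre of underside.
- spanner: Bystander: steel spanner 160 mm long, lying along its x, towards the far edge. Origin: middle of its underside.
- pick: Bystander: pick tool with wooden handle, 170 mm long, lying along its x, towards the far edge. Origin: middle of its underside.
- plug: Bystander: small brass hexagon plug, about 25 mm across, 22 mm tall, between the task's things. Origin: centre of underside.
- weight: Bystander: dark steel weight, 40 mm across, 30 mm tall. Origin: centre of underside.

How it is judged:
By the outcome, as a careful person would: the job done as asked, in the order asked, and still so for the second after the job is handed in, while the arm keeps its last pose, push and grip.
It also fails if it takes over 58 s, if anything falls off the work surface, if the arm or the gripper's body presses on something with over 40 N, if the wrist force passes 120 N, or if a joint passes its speed limit or range.

## Working session

There is one attempt and no reset: what is moved stays moved. The work goes in short steps, Python scripts to look and compute and a tool call to move; the robot and the scene stay as the last step left them, time stands still between calls to the robot, and variables do not carry over. Pictures are saved under pics/ and viewed, and the job is handed in when it is done.

Besides the shell and the picture viewer there is one more tool, called as name([rows], argument=value, ...), one row to a line, values as JSON. move_arm: Moves the arm, as the interface text tells. Its arguments: {"type":"object","properties":{"increments":{"type":"array"},"gripper":{"type":"number"}},"required":["increments"]}

```bash
mkdir -p pics; ls
python3 - <<'E'
from bench import get_obs, viewer, workorder, ctrl
import cv2,numpy as np
print(get_obs()); print(ctrl.grip_point_offset)
for n in ("top","side"):
    p,d=viewer.camera(n); c=viewer.get_calibration(n); print(n,c)
    cv2.imwrite(f"pics/{n}0.png",p[:,:,::-1]); np.save(f"pics/{n}0.npy",d); np.save(f"pics/{n}0rgb.npy",p)
E
```

```text
pics
{'time_s': 0.0, 'q': array([-1.53529713e+00,  1.81497879e-01,  1.60799449e+00, -2.34843762e-05,
        1.35381670e+00, -2.06279592e-01]), 'dq': array([-0.00105891,  0.0005599 ,  0.00013452,  0.00181142,  0.00210096,
       -0.00124198]), 'joint_efforts': array([ 1.21128007e-03, -4.44870329e+01, -3.51336086e+01, -5.07499681e-05,
        9.08663176e-03, -1.71505246e-05]), 'eef_pos': array([ 0.13767055, -0.55764906,  0.19511502]), 'eef_rot': array([-6.49001653e-04,  7.87221085e-01, -6.16670274e-01, -5.61645101e-04]), 'wrist_force': array([-0.01103911, -0.48838369,  0.54331421]), 'torque': array([ 0.0299829 ,  0.00412703, -0.00849591]), 'opening': 0.99870459084976}
0.0187
top {'intrinsics': array([[512.70386311,   0.        , 323.05920327],
       [  0.        , 512.70386311, 242.89279265],
       [  0.        ,   0.        ,   1.        ]]), 'k1': -0.01975216990568885, 'origin': array([ 0.40975705, -0.02809864,  1.17710706]), 'attitude': array([ 0.70675118,  0.0629092 , -0.04111716, -0.70345901])}
side {'intrinsics': array([[486.04210798,   0.        , 320.44336869],
       [  0.        , 486.04210798, 232.92502995],
       [  0.        ,   0.        ,   1.        ]]), 'k1': 0.009514278486702884, 'origin': array([0.15010984, 0.5602597 , 0.988084  ]), 'attitude': array([-0.28802422, -0.09620579,  0.31792775,  0.89816949])}
```

View pics/top0.png

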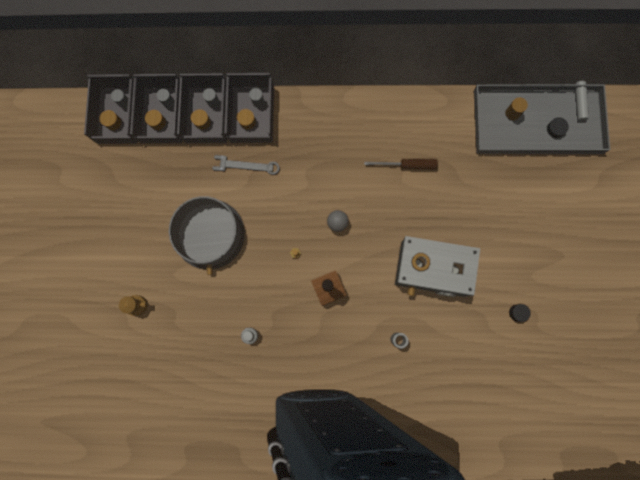

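View pics/side0.png

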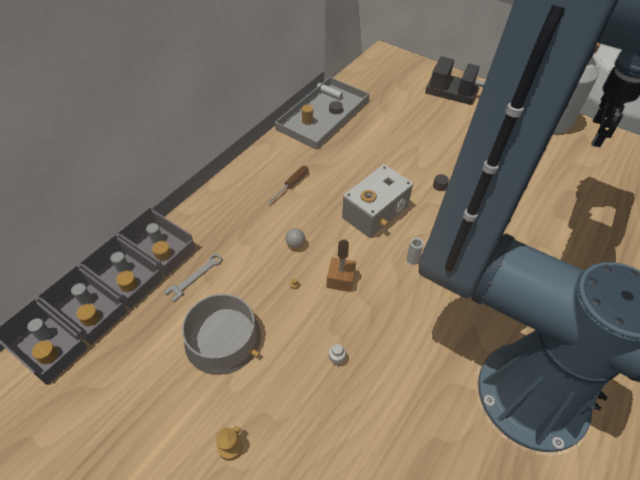

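Top view (up = +x, left = +y): ball near (338,222), cup (207,232), block/stem (329,288), round port (421,262) and square port (458,268). In the side view: ball (295,239), cup (221,332), stem grip (343,249), round port (369,196). Next I enlarge crops.

```bash
cat > h.py <<'E'
import numpy as np, cv2
from scipy.spatial.transform import Rotation as R
from bench import get_obs, viewer, ctrl
C={n:viewer.get_calibration(n) for n in("top","side")}
def rot(q): return R.from_quat([q[1],q[2],q[3],q[0]]).as_matrix()
def ray(n,u,v):
    c=C[n];K=c['intrinsics']
    p=cv2.undistortPoints(np.array([[[u,v]]],float),K,np.array([c['k1'],0,0,0.]))[0,0]
    return np.array(c['origin']),rot(c['attitude'])@np.array([p[0],-p[1],-1.])
def atz(n,u,v,z):
    o,d=ray(n,u,v); return o+d*(z-o[2])/d[2]
def atd(n,u,v,dep):
    o,d=ray(n,u,v); return o+d*dep
def proj(n,P):
    c=C[n];P=np.atleast_2d(P)
    q=(P-c['origin'])@rot(c['attitude']); q=q*[1,-1,-1]
    return cv2.projectPoints(q,np.zeros(3),np.zeros(3),c['intrinsics'],np.array([c['k1'],0,0,0.]))[0][:,0]
def cloud(n,dep):
    c=C[n];v,u=np.mgrid[0:480,0:640]
    p=cv2.undistortPoints(np.stack([u,v],-1).reshape(-1,1,2).astype(float),c['intrinsics'],np.array([c['k1'],0,0,0.]))[:,0]
    d=np.c_[p[:,0],-p[:,1],-np.ones(len(p))]*dep.reshape(-1,1)
    P=(d@rot(c['attitude']).T+c['origin']).reshape(480,640,3); P[dep==0]=np.nan
    return P
def snap(tag):
    o={}
    for n in("top","side"):
        p,d=viewer.camera(n); np.save(f"pics/{n}{tag}rgb.npy",p); np.save(f"pics/{n}{tag}.npy",d); o[n]=(p,d)
    return o
def crop(n,tag,u,v,w,h,s,out):
    p=np.load(f"pics/{n}{tag}rgb.npy")[v:v+h,u:u+w,::-1]
    im=cv2.resize(p,None,fx=s,fy=s,interpolation=cv2.INTER_CUBIC)
    im=np.clip(im*1.5,0,255).astype(np.uint8)
    for k in range(0,w,10):
        cv2.line(im,(int((k)*s),0),(int(k*s),6 if k%50 else 12),(0,255,255),1)
        if k%20==0: cv2.putText(im,str(u+k),(int(k*s)+2,20),0,.4,(0,255,255),1)
    for k in range(0,h,10):
        cv2.line(im,(0,int(k*s)),(6,int(k*s)),(0,255,255),1)
        if k%20==0: cv2.putText(im,str(v+k),(8,int(k*s)+5),0,.4,(0,255,255),1)
    cv2.imwrite(f"pics/{out}.png",im)
E
python3 - <<'E'
from h import *
crop("top","0",300,200,190,120,4,"c1")
crop("side","0",270,160,150,145,4,"c2")
crop("top","0",150,180,110,110,5,"c3")
T=cloud("top",np.load("pics/top0.npy")); S=cloud("side",np.load("pics/side0.npy"))
print("table z",np.nanmedian(T[350:380,150:260,2]),np.nanmedian(S[280:320,380:400,2]))
E
```

```text
table z 6.0334474774825786e-05 0.0005201090326187874
```

View pics/c1.png

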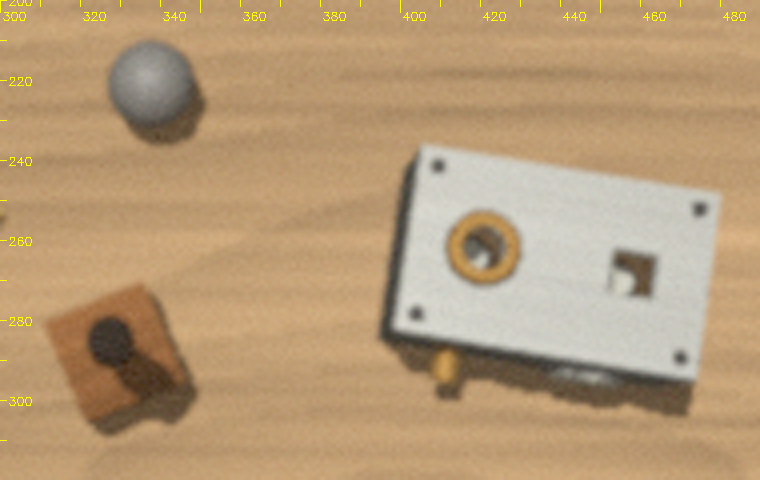

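View pics/c2.png

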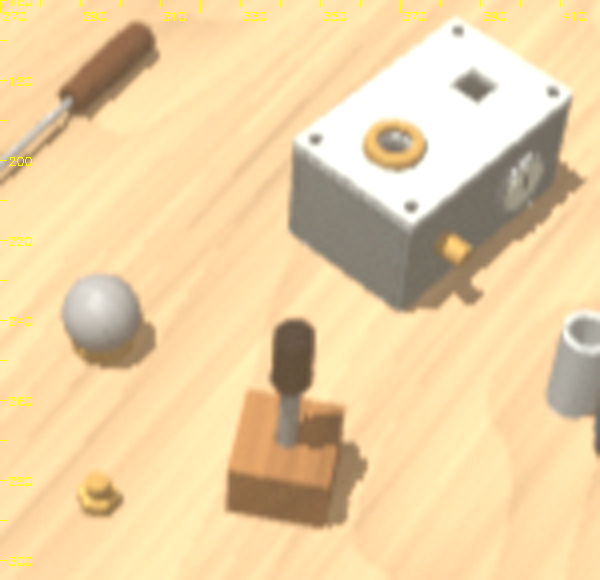

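View pics/c3.png

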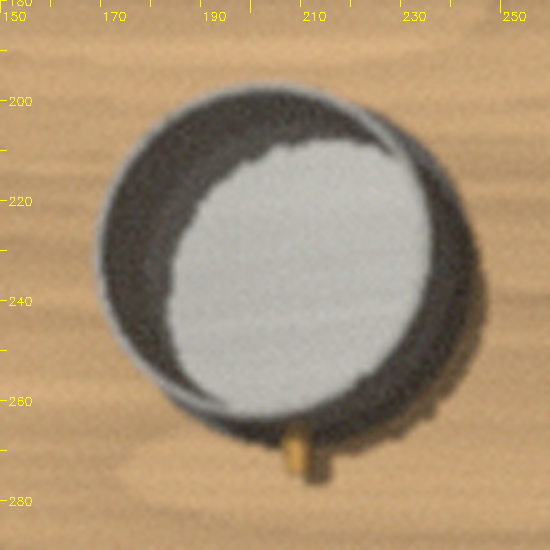

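Run:
```python
from h import *
from scipy.optimize import least_squares
D={n:np.load(f"pics/{n}0.npy") for n in C}; P={n:cloud(n,D[n]) for n in C}
print("ball ctr top/side", atz("top",337.4,220.4,.03),atz("side",295.2,238,.03))
for n,(u,v) in {"top":(337,220),"side":(295,238)}.items():
    Q=P[n][v-14:v+15,u-14:u+15].reshape(-1,3)
    Q=Q[(Q[:,2]>.032)]
    f=least_squares(lambda c:np.linalg.norm(Q-c,axis=1)-.025,[*Q.mean(0)[:2],.03],loss='soft_l1',f_scale=.001)
    print("sphere",n,f.x,len(Q),np.sqrt(np.mean(f.fun**2)))
print("collar",atz("top",420.7,261.7,.098),atz("side",368.6,195.9,.098))
print("grip top",atz("top",327.6,285.2,.145),atz("side",343.4,242.2,.145))
print("cup",atz("top",203,230,.066))
for n,b in {"top":(150,260,180,290),"side":(170,270,285,380)}.items():
    Q=P[n][b[2]:b[3],b[0]:b[1]].reshape(-1,3); Q=Q[(Q[:,2]>.058)&(Q[:,2]<.075)]
    f=least_squares(lambda c:np.hypot(Q[:,0]-c[0],Q[:,1]-c[1])-.0745,Q.mean(0)[:2],loss='soft_l1',f_scale=.002)
    print("cup rim",n,f.x,len(Q),np.percentile(Q[:,2],[50,95]),np.sqrt(np.mean(f.fun**2)))
for n,b in {"top":(390,490,230,305),"side":(335,420,158,245)}.items():
    Q=P[n][b[2]:b[3],b[0]:b[1]].reshape(-1,3)
    T=Q[(Q[:,2]>.086)&(Q[:,2]<.093)].astype(np.float32)
    r=cv2.minAreaRect(T[:,:2]*1000); print("box",n,r,np.median(T[:,2]))
    K=Q[(Q[:,2]>.0955)&(Q[:,2]<.102)]; print(" collar",K.mean(0),len(K), (K.max(0)+K.min(0))/2)
for n,b in {"top":(308,352,268,312),"side":(322,362,232,295)}.items():
    Q=P[n][b[2]:b[3],b[0]:b[1]].reshape(-1,3)
    G=Q[(Q[:,2]>.142)&(Q[:,2]<.15)];print("grip",n,G.mean(0),len(G),(G.max(0)+G.min(0))/2)
    T=Q[(Q[:,2]>.041)&(Q[:,2]<.048)].astype(np.float32)
    print("block",cv2.minAreaRect(T[:,:2]*1000))
# heights of everything near
o=get_obs(); print(rot(o['eef_rot']))
```

```text
ball ctr top/side [ 0.63170589 -0.02434239  0.03      ] [ 0.62957611 -0.02335599  0.03      ]
sphere top [ 0.63217315 -0.02506577  0.02960364] 361 0.0015220920522100417
sphere side [ 0.63170516 -0.02439152  0.02995228] 266 0.0017739614761654089
collar [ 0.5302341  -0.20024224  0.098     ] [ 0.52767986 -0.19647092  0.098     ]
grip top [ 0.47682633 -0.00539185  0.145     ] [ 0.47925604 -0.00579814  0.145     ]
cup [0.60281375 0.2735103  0.066     ]
cup rim top [0.60554424 0.27506379] 503 [0.06479459 0.06857293] 0.0016552570288173567
cup rim side [0.60323049 0.27748485] 601 [0.06416319 0.06806202] 0.001574165249301167
box top ((525.1300659179688, -240.32064819335938), (158.92013549804688, 101.0003662109375), 80.55013275146484) 0.090147264
 collar [ 0.52920732 -0.20554868  0.09810275] 163 [ 0.52194449 -0.24350829  0.09872971]
box side ((524.8018798828125, -241.38058471679688), (166.639404296875, 102.44287109375), 80.82189178466797) 0.0903717
 collar [ 0.52948005 -0.19821035  0.09840315] 97 [ 0.51699063 -0.19919305  0.09850049]
grip top [ 0.47922751 -0.00500639  0.14549603] 100 [ 0.47924637 -0.00512839  0.14582259]
block ((479.4111633300781, -5.240074157714844), (60.10728454589844, 59.960243225097656), 23.29656982421875)
grip side [ 0.47821274 -0.0034951   0.14498774] 75 [ 0.47796798 -0.00445974  0.14486829]
block ((478.67694091796875, -4.19775390625), (60.201148986816406, 63.27668380737305), 24.17314338684082)
[[ 2.39468883e-01 -9.70904036e-01 -8.24452866e-05]
 [-9.70902789e-01 -2.39468710e-01  1.58496662e-03]
 [-1.55859355e-03 -2.99503827e-04 -9.99998741e-01]]
```

```bash
cat > d.py <<'E'
import sys
from h import *
o=get_obs(); t=np.array([float(a) for a in sys.argv[1:4]])
d=rot(o['eef_rot']).T@(t-o['eef_pos'])
print("t",round(o['time_s'],2),"pos",o['eef_pos'].round(4),"tool delta mm",(d*1000).round(1),"dist",round(np.linalg.norm(d)*1000,1),"F",o['wrist_force'].round(2),"op",round(o['opening'],3))
E
python3 d.py 0.6317 -0.0245 0.11
```

```text
t 0.1 pos [ 0.1377 -0.5577  0.1952] tool delta mm [-399.3 -607.3   86. ] dist 731.9 F [-0.54 -0.02 -0.97] op 1.001
```

move_arm([
  {"tx": -0.005, "ty": -0.008},
  {"tx": -0.016, "ty": -0.025},
  {"tx": -0.034, "ty": -0.052},
  {"tx": -0.055, "ty": -0.084},
  {"tx": -0.077, "ty": -0.117},
  {"tx": -0.099, "ty": -0.15},
  {"tx": -0.121, "ty": -0.184},
  {"tx": -0.143, "ty": -0.217},
  {"tx": -0.165, "ty": -0.25},
  {"tx": -0.187, "ty": -0.284},
  {"tx": -0.209, "ty": -0.318},
  {"tx": -0.231, "ty": -0.351},
  {"tx": -0.253, "ty": -0.385},
  {"tx": -0.275, "ty": -0.418},
  {"tx": -0.297, "ty": -0.452},
  {"tx": -0.319, "ty": -0.485},
  {"tx": -0.341, "ty": -0.519},
  {"tx": -0.362, "ty": -0.551},
  {"tx": -0.38, "ty": -0.578},
  {"tx": -0.393, "ty": -0.598},
], gripper=1.0)

```text
validation failed for argument at $.in...
```

```bash
python3 d.py 0.6317 -0.0245 0.11
```

```text
t 0.1 pos [ 0.1377 -0.5577  0.1952] tool delta mm [-399.3 -607.3   86. ] dist 731.9 F [-0.54 -0.02 -0.97] op 1.001
```

move_arm([
  {"tx": -0.005, "ty": -0.008, "tz": 0, "turn": 0},
  {"tx": -0.016, "ty": -0.025, "tz": 0, "turn": 0},
  {"tx": -0.034, "ty": -0.052, "tz": 0, "turn": 0},
  {"tx": -0.055, "ty": -0.084, "tz": 0, "turn": 0},
  {"tx": -0.077, "ty": -0.117, "tz": 0, "turn": 0},
  {"tx": -0.099, "ty": -0.15, "tz": 0, "turn": 0},
  {"tx": -0.121, "ty": -0.184, "tz": 0, "turn": 0},
  {"tx": -0.143, "ty": -0.217, "tz": 0, "turn": 0},
  {"tx": -0.165, "ty": -0.25, "tz": 0, "turn": 0},
  {"tx": -0.187, "ty": -0.284, "tz": 0, "turn": 0},
  {"tx": -0.209, "ty": -0.318, "tz": 0, "turn": 0},
  {"tx": -0.231, "ty": -0.351, "tz": 0, "turn": 0},
  {"tx": -0.253, "ty": -0.385, "tz": 0, "turn": 0},
  {"tx": -0.275, "ty": -0.418, "tz": 0, "turn": 0},
  {"tx": -0.297, "ty": -0.452, "tz": 0, "turn": 0},
  {"tx": -0.319, "ty": -0.485, "tz": 0, "turn": 0},
  {"tx": -0.341, "ty": -0.519, "tz": 0, "turn": 0},
  {"tx": -0.362, "ty": -0.551, "tz": 0, "turn": 0},
  {"tx": -0.38, "ty": -0.578, "tz": 0, "turn": 0},
  {"tx": -0.393, "ty": -0.598, "tz": 0, "turn": 0},
], gripper=1.0)

```text
time_s: 1.77
eef_pos: [0.6252, -0.03, 0.1956]
eef_rot: [-0.0, 0.788, -0.616, -0.0]
wrist_force: [0.5, -0.2, 0.3]
opening: 1.003
```

```bash
python3 d.py 0.6317 -0.0245 0.09
```

```text
t 1.77 pos [ 0.6252 -0.03    0.1956] tool delta mm [ -3.7  -7.7 105.6] dist 105.9 F [ 0.55 -0.23  0.28] op 1.003
```

move_arm([
  {"tx": -0.003, "ty": -0.006, "tz": 0.02, "turn": 0},
  {"tx": -0.004, "ty": -0.008, "tz": 0.05, "turn": 0},
  {"tx": -0.004, "ty": -0.008, "tz": 0.075, "turn": 0},
  {"tx": -0.004, "ty": -0.008, "tz": 0.095, "turn": 0},
  {"tx": -0.004, "ty": -0.008, "tz": 0.105, "turn": 0},
  {"tx": -0.004, "ty": -0.008, "tz": 0.105, "turn": 0},
  {"tx": -0.004, "ty": -0.008, "tz": 0.105, "turn": 0},
], gripper=1.0)

```text
time_s: 2.35
eef_pos: [0.6309, -0.0275, 0.0911]
eef_rot: [0.0, 0.787, -0.617, -0.0]
wrist_force: [0.4, 0.1, 0.2]
opening: 1.002
```

```bash
python3 d.py 0.6317 -0.0245 0.0115
python3 - <<'E'
from h import *
snap("1"); crop("side","1",220,120,190,150,4,"s1"); crop("top","1",260,120,160,150,4,"t1")
E
```

```text
t 2.35 pos [ 0.6309 -0.0275  0.0911] tool delta mm [-2.6 -1.6 79.6] dist 79.7 F [0.45 0.11 0.21] op 1.002
```

View pics/s1.png

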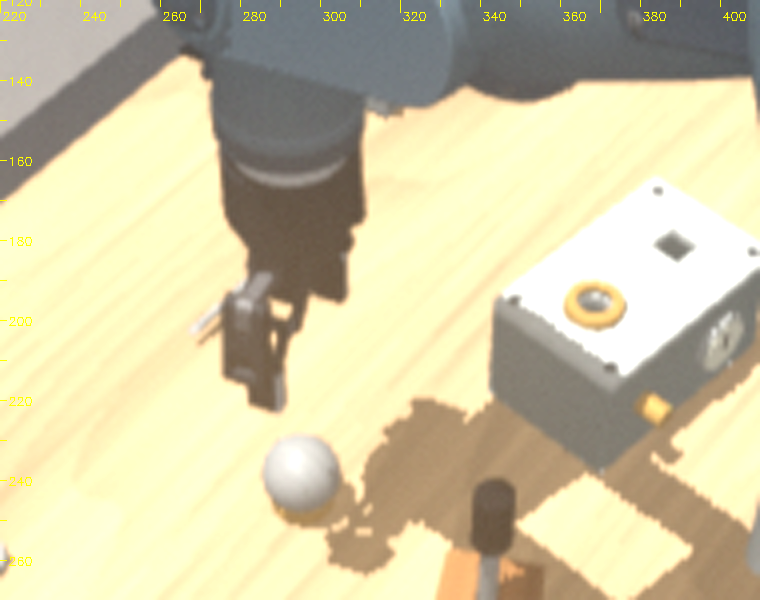

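View pics/t1.png

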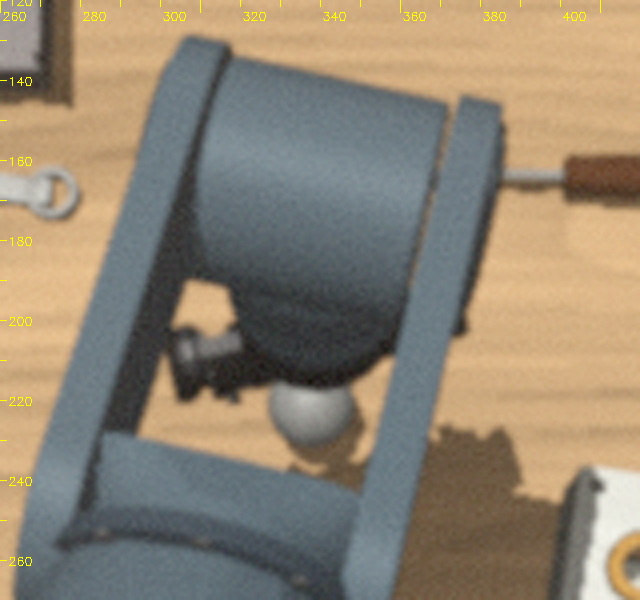

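Side view shows the open fingers above the ball (ball at (295,238), near finger tip at (287,221)); the top view shows the ball just under the wrist. I'll go down around the ball.

move_arm([
  {"tx": -0.002, "ty": -0.001, "tz": 0.01, "turn": 0},
  {"tx": -0.003, "ty": -0.002, "tz": 0.025, "turn": 0},
  {"tx": -0.003, "ty": -0.002, "tz": 0.042, "turn": 0},
  {"tx": -0.003, "ty": -0.002, "tz": 0.058, "turn": 0},
  {"tx": -0.003, "ty": -0.002, "tz": 0.07, "turn": 0},
  {"tx": -0.003, "ty": -0.002, "tz": 0.078, "turn": 0},
  {"tx": -0.003, "ty": -0.002, "tz": 0.082, "turn": 0},
  {"tx": -0.003, "ty": -0.002, "tz": 0.082, "turn": 0},
  {"tx": -0.003, "ty": -0.002, "tz": 0.082, "turn": 0},
], gripper=1.0)

```text
time_s: 3.2
eef_pos: [0.6327, -0.0244, 0.0095]
eef_rot: [-0.0, 0.787, -0.617, 0.0]
wrist_force: [1.5, 0.1, 0.4]
opening: 1.002
```

```bash
python3 d.py 0.6317 -0.0245 0.0085
python3 - <<'E'
from h import *
snap("2"); crop("side","2",220,140,150,140,4,"s2")
E
```

```text
t 3.2 pos [ 0.6327 -0.0244  0.0095] tool delta mm [-0.2  1.   1. ] dist 1.5 F [1.5  0.14 0.44] op 1.002
```

View pics/s2.png

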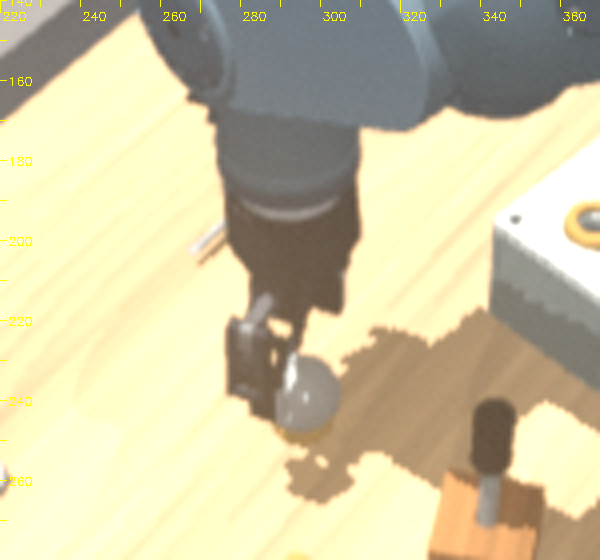

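Finger tip at (287,244) beside the ball at (296,238), straddling it. Closing.

move_arm([
  {"tx": 0, "ty": 0.001, "tz": 0.001, "turn": 0},
  {"tx": 0, "ty": 0.001, "tz": 0.001, "turn": 0},
  {"tx": 0, "ty": 0.001, "tz": 0.001, "turn": 0},
  {"tx": 0, "ty": 0.001, "tz": 0.001, "turn": 0},
  {"tx": 0, "ty": 0.001, "tz": 0.001, "turn": 0},
  {"tx": 0, "ty": 0.001, "tz": 0.001, "turn": 0},
  {"tx": 0, "ty": 0.001, "tz": 0.001, "turn": 0},
  {"tx": 0, "ty": 0.001, "tz": 0.001, "turn": 0},
  {"tx": 0, "ty": 0.001, "tz": 0.001, "turn": 0},
  {"tx": 0, "ty": 0.001, "tz": 0.001, "turn": 0},
], gripper=0.3)

```text
time_s: 4.13
eef_pos: [0.6342, -0.024, 0.0137]
eef_rot: [-0.002, 0.787, -0.616, 0.002]
wrist_force: [-9.0, 4.2, 29.8]
opening: 0.305
```

```bash
python3 d.py 0.6317 -0.0245 0.0085
python3 - <<'E'
from h import *
snap("3"); crop("side","3",220,140,150,140,4,"s3")
E
```

```text
t 4.13 pos [ 0.6342 -0.024   0.0137] tool delta mm [-0.1  2.6  5.2] dist 5.8 F [-8.99  4.18 29.8 ] op 0.305
```

View pics/s3.png

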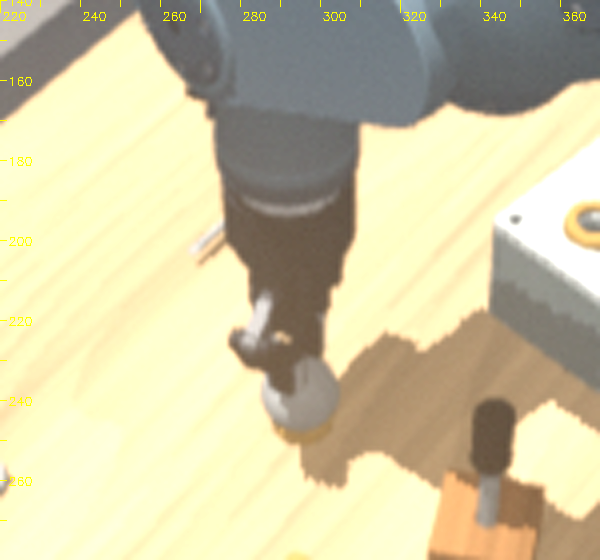

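The fingers closed past the ball (opening 0.305, wrist force +30 N): they aren't round its equator. I'll open again before analysing.

move_arm([
  {"tx": 0, "ty": 0, "tz": 0, "turn": 0},
  {"tx": 0, "ty": 0, "tz": 0, "turn": 0},
  {"tx": 0, "ty": 0, "tz": 0, "turn": 0},
  {"tx": 0, "ty": 0, "tz": 0, "turn": 0},
  {"tx": 0, "ty": 0, "tz": 0, "turn": 0},
  {"tx": 0, "ty": 0, "tz": 0, "turn": 0},
  {"tx": 0, "ty": 0, "tz": 0, "turn": 0},
], gripper=1.0)

```text
time_s: 4.82
eef_pos: [0.631, -0.0246, 0.0075]
eef_rot: [0.0, 0.787, -0.617, -0.0]
wrist_force: [0.6, -0.0, 0.7]
opening: 1.004
```

```bash
python3 d.py 0.6317 -0.0245 0.0085
python3 - <<'E'
from h import *
snap("4"); crop("side","4",220,140,150,140,4,"s4"); crop("top","4",280,160,120,110,5,"t4")
o=get_obs(); 
Rm=rot(o['eef_rot']);p=o['eef_pos']
for dx in(-.0425,-.0125,0,.0125,.0425):
  for dz in(0,-.013): print(dx,dz,proj("side",p+Rm@np.array([dx,0,dz])).round(1),proj("top",p+Rm@np.array([dx,0,dz])).round(1))
for n,(u,v) in {"side":(295,238)}.items():
    Q=cloud(n,np.load("pics/side4.npy"))[v-14:v+15,u-14:u+15].reshape(-1,3)
    Q=Q[(Q[:,2]>.035)&(np.linalg.norm(Q-[.6317,-.0245,.03],axis=1)<.03)]
    f=least_squares=None
    from scipy.optimize import least_squares
    f=least_squares(lambda c:np.linalg.norm(Q-c,axis=1)-.025,[*Q.mean(0)[:2],.03],loss='soft_l1',f_scale=.001)
    print("sphere",n,f.x,len(Q),np.sqrt(np.mean(f.fun**2)))
E
```

```text
t 4.82 pos [ 0.631  -0.0246  0.0075] tool delta mm [ 0.1 -0.7 -1. ] dist 1.2 F [ 0.65 -0.05  0.65] op 1.004
-0.0425 0 [[288.5 255.4]] [[319.7 226.8]]
-0.0425 -0.013 [[288.3 252.2]] [[319.5 225.8]]
-0.0125 0 [[293.3 246.5]] [[332.3 223.7]]
-0.0125 -0.013 [[293.1 243.3]] [[332.2 222.7]]
0 0 [[295.3 242.8]] [[337.5 222.5]]
0 -0.013 [[295.1 239.7]] [[337.5 221.4]]
0.0125 0 [[297.2 239.2]] [[342.8 221.2]]
0.0125 -0.013 [[297.1 236.1]] [[342.8 220.1]]
0.0425 0 [[301.8 230.8]] [[355.3 218.2]]
0.0425 -0.013 [[301.7 227.6]] [[355.5 217.1]]
sphere side [ 0.63128436 -0.02442319  0.02968578] 170 0.0018386992575578273
```

View pics/s4.png

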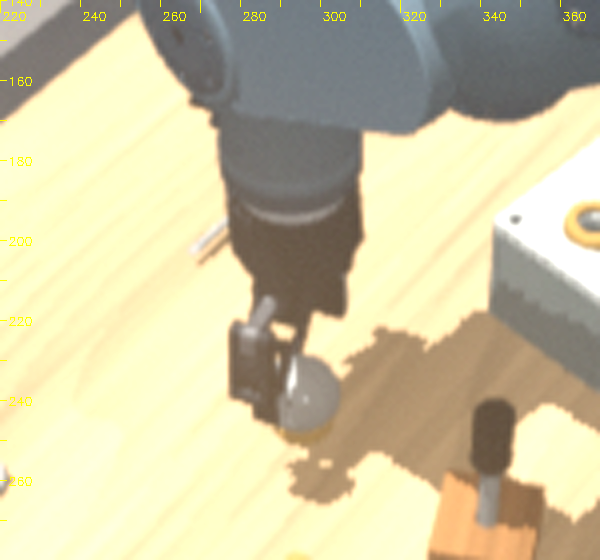

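View pics/t4.png

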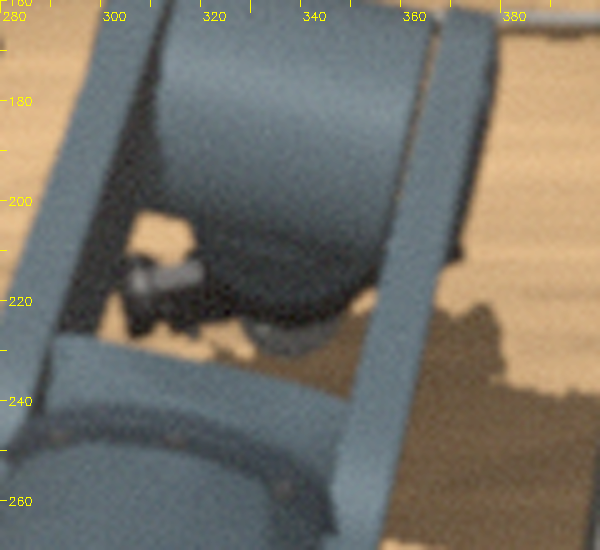

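Run:
```python
from h import *
o=get_obs(); p=o['eef_pos'];Rm=rot(o['eef_rot'])
for n,pts in {"side":[(280,222),(280,230),(280,237),(284,240),(286,243),(287,238),(283,216),(290,228),(296,205),(270,205),(304,205)],"top":[(306,216),(312,214),(308,224),(318,216),(316,224),(330,221),(348,218),(340,221),(336,228)]}.items():
    P=cloud(n,np.load(f"pics/{n}4.npy"))
    for u,v in pts:
        w=P[v,u]; print(n,u,v,w.round(4),"tool",((w-p)@Rm*1000).round(1))
```

```text
side 280 222 [0.6195 0.0394 0.1597] tool [ -64.9   -3.9 -152. ]
side 280 230 [0.6183 0.0429 0.1358] tool [ -68.6   -3.7 -128.1]
side 280 237 [0.6164 0.047  0.116 ] tool [ -73.1   -2.8 -108.3]
side 284 240 [0.6071 0.0446 0.1093] tool [ -72.9    6.8 -101.6]
side 286 243 [0.6141 0.0305 0.0779] tool [-57.5   3.3 -70.2]
side 287 238 [0.6022 0.0394 0.115 ] tool [ -69.    12.8 -107.2]
side 283 216 [0.6309 0.0148 0.1494] tool [ -38.4   -9.1 -141.6]
side 290 228 [0.6121 0.0151 0.12  ] tool [ -43.1    9.1 -112.2]
side 296 205 [6.034e-01 2.000e-04 1.914e-01] tool [ -30.7   21.1 -183.6]
side 270 205 [ 0.7705 -0.0935 -0.0012] tool [ 100.3 -118.8    8.8]
side 304 205 [ 0.5946 -0.0173  0.1813] tool [ -15.8   33.8 -173.6]
top 306 216 [0.6158 0.0389 0.1588] tool [ -65.3   -0.2 -151.1]
top 312 214 [0.6191 0.0265 0.1627] tool [ -52.5   -0.5 -155. ]
top 308 224 [0.604  0.0362 0.1338] tool [ -65.5   11.9 -126. ]
top 318 216 [0.6165 0.0147 0.1553] tool [ -41.6    4.8 -147.5]
top 316 224 [0.6085 0.0207 0.1097] tool [ -49.4   11.2 -102. ]
top 330 221 [ 0.5973 -0.0106  0.2015] tool [ -21.7   29.5 -193.7]
top 348 218 [ 0.5967 -0.0448  0.2348] tool [  11.4   38.4 -227.1]
top 340 221 [ 0.5946 -0.0299  0.216 ] tool [  -3.6   36.8 -208.2]
top 336 228 [ 0.6123 -0.0213  0.0406] tool [ -7.7  17.5 -32.8]
```

Run:
```python
from h import *
from scipy.spatial.transform import Rotation as R
# pose for tags: 4 = now ; 3 = stored ; 1
poses={"1":([.6309,-.0275,.0911]),"3":[.6342,-.024,.0137],"4":[.631,-.0246,.0075]}
Rm=rot(get_obs()['eef_rot'])
for t,p in poses.items():
  for n in("side","top"):
    d=np.load(f"pics/{n}{t}.npy"); P=cloud(n,d); 
    # reject mixed edge pixels
    g=np.hypot(cv2.Sobel(d,cv2.CV_32F,1,0),cv2.Sobel(d,cv2.CV_32F,0,1))
    T=(P-np.array(p))@Rm*1000
    m=(T[...,0]>-85)&(T[...,0]<-8)&(abs(T[...,1])<25)&(T[...,2]>-160)&(T[...,2]<-5)&(P[...,2]>.057)
    q=T[m]; print(t,n,len(q)); 
    for a in range(-160,0,10):
        s=q[(q[:,2]>=a)&(q[:,2]<a+10)]
        if len(s): print("  z",a,len(s),"x",np.percentile(s[:,0],[5,50,95]).round(0),"y",np.percentile(s[:,1],[5,50,95]).round(0))
```

```text
1 side 628
  z -160 118 x [-67. -53. -32.] y [-9.  2. 11.]
  z -150 109 x [-69. -41. -13.] y [-10.   7.  18.]
  z -140 91 x [-70. -63. -17.] y [-12.  10.  19.]
  z -130 79 x [-72. -64. -24.] y [-12.   8.  17.]
  z -120 64 x [-72. -43. -25.] y [-9. 10. 17.]
  z -110 81 x [-74. -68. -42.] y [-9.  2. 12.]
  z -100 18 x [-73. -54. -43.] y [-8. 11. 14.]
  z -90 7 x [-53. -49. -47.] y [ 7.  9. 11.]
  z -80 24 x [-57. -54. -42.] y [-4.  7. 11.]
  z -70 25 x [-57. -52. -41.] y [-5.  7. 11.]
  z -60 12 x [-53. -49. -43.] y [-5.  7. 11.]
1 top 367
  z -160 93 x [-65. -59. -37.] y [-10.   0.  10.]
  z -150 81 x [-67. -48. -36.] y [-9.  2. 12.]
  z -140 27 x [-69. -57. -50.] y [-10.   8.  12.]
  z -130 28 x [-70. -59. -29.] y [-9. 12. 17.]
  z -120 48 x [-71. -39. -29.] y [-10.  10.  17.]
  z -110 43 x [-72. -51. -42.] y [-5.  8. 12.]
  z -100 31 x [-62. -49. -44.] y [-4.  6. 13.]
  z -90 4 x [-43. -42. -42.] y [-3. -1. 10.]
  z -80 3 x [-45. -44. -42.] y [10. 11. 11.]
  z -70 4 x [-48. -45. -42.] y [10. 11. 11.]
  z -60 5 x [-53. -46. -43.] y [ 7. 11. 11.]
3 side 439
  z -160 34 x [-39. -36. -3
[... 1403 characters left out ...]
-90 1 x [-46. -46. -46.] y [12. 12. 12.]
  z -80 17 x [-58. -50. -45.] y [ 1.  7. 11.]
  z -70 21 x [-56. -54. -46.] y [-6.  4. 12.]
  z -60 10 x [-54. -49. -45.] y [-2.  9. 12.]
4 top 297
  z -160 80 x [-64. -57. -37.] y [-9.  1. 11.]
  z -150 59 x [-66. -51. -37.] y [-7.  3. 12.]
  z -140 21 x [-69. -56. -51.] y [-10.   8.  12.]
  z -130 18 x [-70. -47. -28.] y [-8. 12. 17.]
  z -120 43 x [-68. -39. -31.] y [-6. 11. 17.]
  z -110 29 x [-72. -51. -42.] y [-7.  8. 12.]
  z -100 33 x [-72. -50. -44.] y [-3.  7. 13.]
  z -90 5 x [-53. -43. -42.] y [-5. -2. 10.]
  z -80 2 x [-46. -44. -42.] y [11. 11. 11.]
  z -70 4 x [-53. -45. -42.] y [ 8. 10. 11.]
  z -60 3 x [-52. -44. -43.] y [ 7. 11. 11.]
```

Run:
```python
from h import *
Rm=rot(get_obs()['eef_rot'])
for tag,p,xs in (("1",[.6309,-.0275,.0911],(-55,-43)),("4",[.631,-.0246,.0075],(-55,-43)),("3",[.6342,-.024,.0137],(-26,-14))):
  for z in(-40,-46,-52,-58):
    print(tag,z,[proj("side",np.array(p)+Rm@(np.array([x,y,z])/1000)).round(1).tolist()[0] for x in xs for y in(-11,11)])
crop("side","1",265,185,45,50,14,"z1");crop("side","3",265,210,50,45,14,"z3")
```

```text
1 -40 [[280.5, 225.4], [289.3, 228.1], [282.7, 221.6], [291.5, 224.4]]
1 -46 [[280.4, 223.7], [289.2, 226.5], [282.6, 220.0], [291.4, 222.7]]
1 -52 [[280.3, 222.0], [289.1, 224.8], [282.4, 218.3], [291.3, 221.0]]
1 -58 [[280.1, 220.3], [289.0, 223.1], [282.3, 216.5], [291.2, 219.3]]
4 -40 [[281.6, 248.2], [290.0, 250.9], [283.7, 244.5], [291.9, 247.2]]
4 -46 [[281.5, 246.7], [289.9, 249.4], [283.5, 243.0], [291.9, 245.7]]
4 -52 [[281.4, 245.1], [289.8, 247.9], [283.4, 241.5], [291.8, 244.2]]
4 -58 [[281.2, 243.6], [289.7, 246.4], [283.3, 239.9], [291.7, 242.7]]
3 -40 [[285.2, 237.4], [293.5, 240.0], [287.2, 233.8], [295.4, 236.5]]
3 -46 [[285.1, 235.9], [293.4, 238.5], [287.1, 232.3], [295.3, 234.9]]
3 -52 [[285.0, 234.3], [293.3, 237.0], [287.0, 230.8], [295.3, 233.4]]
3 -58 [[284.9, 232.8], [293.2, 235.4], [286.9, 229.2], [295.2, 231.8]]
```

View pics/z1.png

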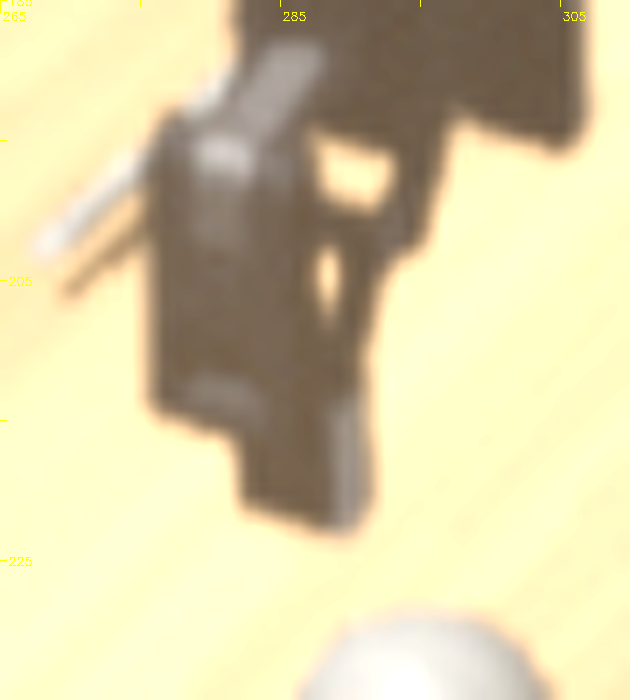

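View pics/z3.png

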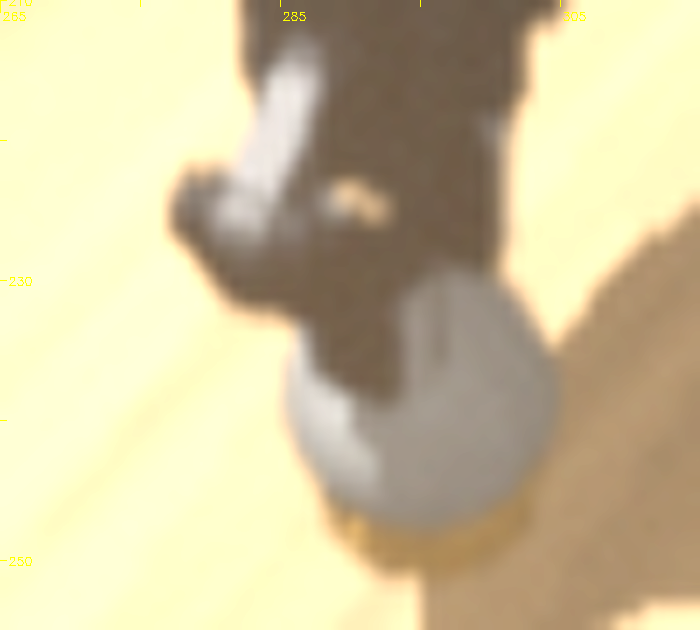

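The clouds from both cameras put the actual open fingertips about 55 mm behind the reported TCP (about 42 mm when shut), so the fingers closed above the ball's equator. In z1 the tip bottom is at (289,223); the ball is still seated in s4 at (296,238). I'll go 40 mm lower, in steps.

move_arm([
  {"tx": 0, "ty": 0, "tz": 0.004, "turn": 0},
  {"tx": 0, "ty": 0, "tz": 0.01, "turn": 0},
  {"tx": 0, "ty": 0, "tz": 0.016, "turn": 0},
  {"tx": 0, "ty": 0, "tz": 0.022, "turn": 0},
  {"tx": 0, "ty": 0, "tz": 0.026, "turn": 0},
  {"tx": 0, "ty": 0, "tz": 0.028, "turn": 0},
  {"tx": 0, "ty": 0, "tz": 0.028, "turn": 0},
], gripper=1.0)

```text
time_s: 5.5
eef_pos: [0.6306, -0.0244, -0.021]
eef_rot: [0.0, 0.787, -0.617, -0.001]
wrist_force: [0.4, -1.2, 0.3]
opening: 1.001
```

```bash
python3 d.py 0.6315 -0.0245 -0.0325
python3 - <<'E'
from h import *
snap("5"); crop("side","5",260,200,60,60,10,"s5")
E
```

```text
t 5.5 pos [ 0.6306 -0.0244 -0.021 ] tool delta mm [ 0.3 -0.9 11.5] dist 11.5 F [ 0.37 -1.18  0.28] op 1.001
```

View pics/s5.png

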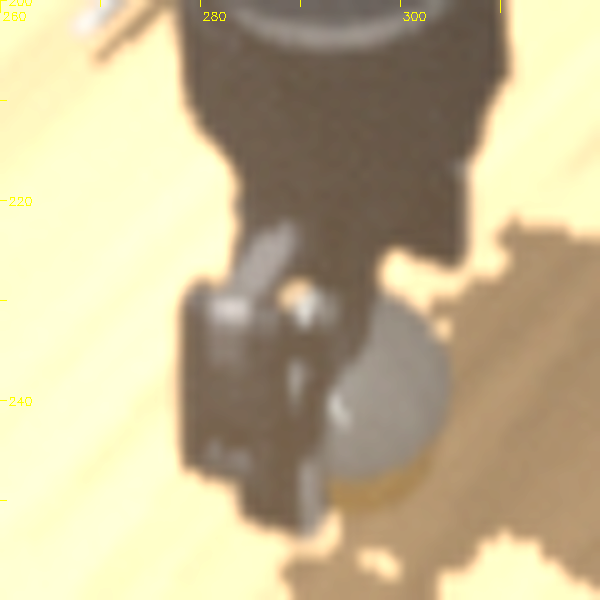

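move_arm([
  {"tx": 0, "ty": -0.001, "tz": 0.004, "turn": 0},
  {"tx": 0, "ty": -0.001, "tz": 0.008, "turn": 0},
  {"tx": 0, "ty": -0.001, "tz": 0.011, "turn": 0},
  {"tx": 0, "ty": -0.001, "tz": 0.012, "turn": 0},
  {"tx": 0, "ty": -0.001, "tz": 0.012, "turn": 0},
], gripper=1.0)

```text
time_s: 6.02
eef_pos: [0.6318, -0.0242, -0.0326]
eef_rot: [0.0, 0.787, -0.617, -0.0]
wrist_force: [-0.7, -0.3, 0.3]
opening: 1.003
```

```bash
python3 d.py 0.6315 -0.0245 -0.0325
python3 - <<'E'
from h import *
snap("6"); crop("side","6",260,200,60,60,10,"s6")
o=get_obs();Rm=rot(o['eef_rot'])
for z in(-50,-55,-60): print(z,[proj("side",o['eef_pos']+Rm@(np.array([x,y,z])/1000)).round(1).tolist()[0] for x in (-52,-43) for y in(-11,11)])
E
```

```text
t 6.02 pos [ 0.6318 -0.0242 -0.0326] tool delta mm [ 0.2  0.3 -0.1] dist 0.4 F [-0.68 -0.29  0.27] op 1.003
-50 [[282.3, 254.3], [290.5, 257.0], [283.8, 251.6], [291.9, 254.3]]
-55 [[282.2, 253.1], [290.4, 255.8], [283.7, 250.4], [291.8, 253.1]]
-60 [[282.1, 251.9], [290.3, 254.6], [283.6, 249.2], [291.8, 251.9]]
```

View pics/s6.png

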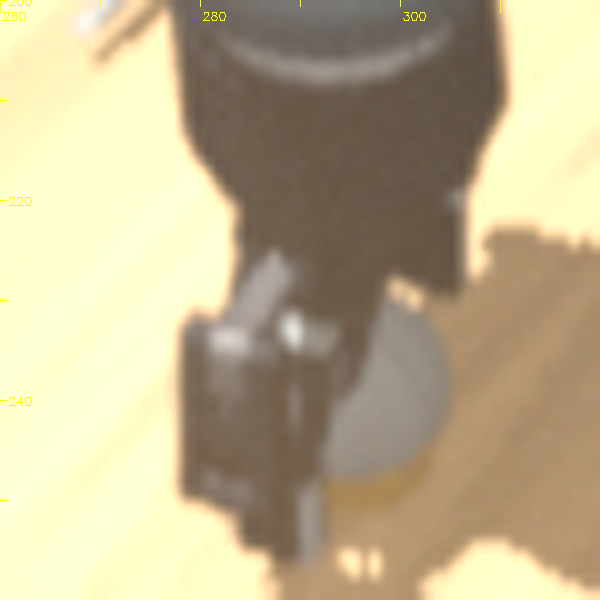

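Fingertip bottom now at (290,255.5), i.e. z ≈ 22 mm, below the ball's equator; no contact force. Closing.

move_arm([
  {"tx": 0, "ty": 0, "tz": 0, "turn": 0},
  {"tx": 0, "ty": 0, "tz": 0, "turn": 0},
  {"tx": 0, "ty": 0, "tz": 0, "turn": 0},
  {"tx": 0, "ty": 0, "tz": 0, "turn": 0},
  {"tx": 0, "ty": 0, "tz": 0, "turn": 0},
  {"tx": 0, "ty": 0, "tz": 0, "turn": 0},
  {"tx": 0, "ty": 0, "tz": 0, "turn": 0},
  {"tx": 0, "ty": 0, "tz": 0, "turn": 0},
], gripper=0.4)

```text
time_s: 6.78
eef_pos: [0.6323, -0.0237, -0.0314]
eef_rot: [-0.0, 0.787, -0.617, -0.0]
wrist_force: [-2.5, 3.2, 5.9]
opening: 0.562
```

```bash
python3 d.py 0.6315 -0.0245 -0.0325
python3 - <<'E'
from h import *
snap("7"); crop("side","7",260,200,60,60,10,"s7")
E
```

```text
t 6.78 pos [ 0.6323 -0.0237 -0.0314] tool delta mm [0.6 1.  1.1] dist 1.6 F [-2.51  3.21  5.95] op 0.562
```

View pics/s7.png

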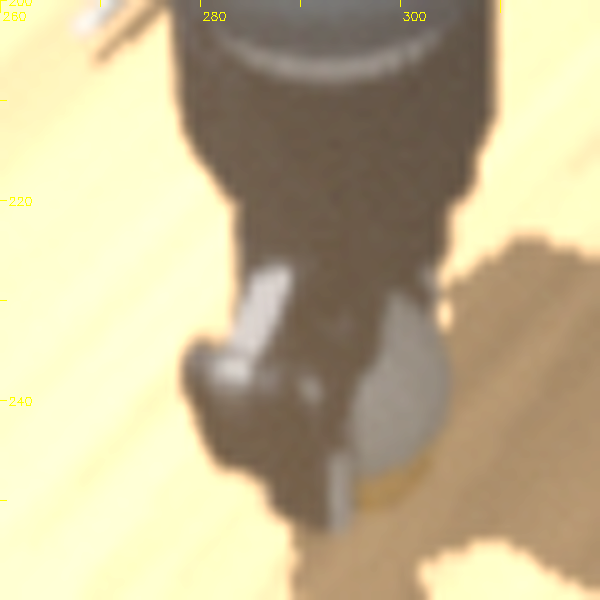

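Gripped at opening 0.562 with the pads round the equator. Lifting a little to check.

move_arm([
  {"tx": 0, "ty": 0, "tz": -0.003, "turn": 0},
  {"tx": 0, "ty": 0, "tz": -0.01, "turn": 0},
  {"tx": 0, "ty": 0, "tz": -0.022, "turn": 0},
  {"tx": 0, "ty": 0, "tz": -0.04, "turn": 0},
  {"tx": 0, "ty": 0, "tz": -0.06, "turn": 0},
  {"tx": 0, "ty": 0, "tz": -0.08, "turn": 0},
  {"tx": 0, "ty": 0, "tz": -0.095, "turn": 0},
  {"tx": 0, "ty": 0, "tz": -0.1, "turn": 0},
  {"tx": 0, "ty": 0, "tz": -0.1, "turn": 0},
], gripper=0.4)

```text
time_s: 7.63
eef_pos: [0.6339, -0.0248, 0.0706]
eef_rot: [-0.001, 0.787, -0.617, 0.002]
wrist_force: [0.1, -0.3, -1.6]
opening: 0.559
```

```bash
python3 d.py 0.604 0.276 0.068
python3 - <<'E'
from h import *
from scipy.optimize import least_squares
snap("8"); crop("side","8",230,160,100,100,6,"s8")
o=get_obs();Rm=rot(o['eef_rot']);p=o['eef_pos']
Q=cloud("side",np.load("pics/side8.npy")).reshape(-1,3)
c0=p+[0,0,.0614]
T=(Q-p)@Rm
Q=Q[(np.linalg.norm(Q-c0,axis=1)<.029)&(abs(T[:,0])<.02)]
f=least_squares(lambda c:np.linalg.norm(Q-c,axis=1)-.025,c0,loss='soft_l1',f_scale=.001)
print("ball",f.x,len(Q),"tool",((f.x-p)@Rm*1000).round(1),np.sqrt(np.mean(f.fun**2)))
E
```

```text
t 7.63 pos [ 0.6339 -0.0248  0.0706] tool delta mm [-299.2  -43.     2.2] dist 302.3 F [ 0.07 -0.35 -1.58] op 0.559
ball [ 0.63242292 -0.02554721  0.13003011] 155 tool [  1.3  -0.2 -62.3] 0.0013475222721701632
```

View pics/s8.png

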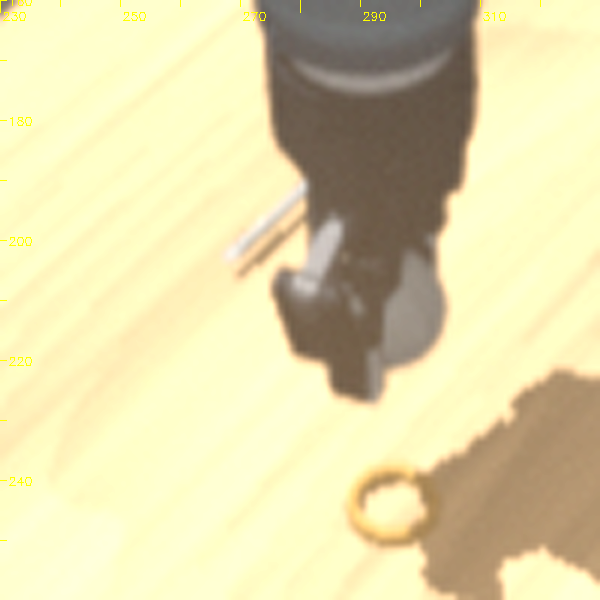

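Ball held clear of the seat ring (ball at ~(298,212), ring at (294,245)), wrist −1.6 N. Moving over the cup.

move_arm([
  {"tx": -0.005, "ty": -0.001, "tz": 0, "turn": 0},
  {"tx": -0.018, "ty": -0.003, "tz": 0, "turn": 0},
  {"tx": -0.04, "ty": -0.006, "tz": 0, "turn": 0},
  {"tx": -0.068, "ty": -0.01, "tz": 0, "turn": 0},
  {"tx": -0.1, "ty": -0.014, "tz": 0, "turn": 0},
  {"tx": -0.135, "ty": -0.019, "tz": 0, "turn": 0},
  {"tx": -0.17, "ty": -0.024, "tz": 0, "turn": 0},
  {"tx": -0.205, "ty": -0.029, "tz": 0, "turn": 0},
  {"tx": -0.235, "ty": -0.034, "tz": 0, "turn": 0},
  {"tx": -0.262, "ty": -0.038, "tz": 0, "turn": 0},
  {"tx": -0.282, "ty": -0.041, "tz": 0, "turn": 0},
  {"tx": -0.294, "ty": -0.042, "tz": 0, "turn": 0},
  {"tx": -0.299, "ty": -0.043, "tz": 0, "turn": 0},
  {"tx": -0.299, "ty": -0.043, "tz": 0, "turn": 0},
  {"tx": -0.299, "ty": -0.043, "tz": 0, "turn": 0},
], gripper=0.4)

```text
time_s: 8.98
eef_pos: [0.6022, 0.2757, 0.0675]
eef_rot: [0.0, 0.787, -0.617, -0.0]
wrist_force: [0.8, -0.6, -1.5]
opening: 0.559
```

```bash
python3 d.py 0.604 0.276 -0.0304
python3 - <<'E'
from h import *
snap("9"); crop("side","9",150,200,130,180,3.3,"s9"); crop("top","9",140,150,140,140,4,"t9")
E
```

```text
t 8.98 pos [0.6022 0.2757 0.0675] tool delta mm [ 0.1 -1.9 97.9] dist 97.9 F [ 0.78 -0.59 -1.49] op 0.559
```

View pics/s9.png

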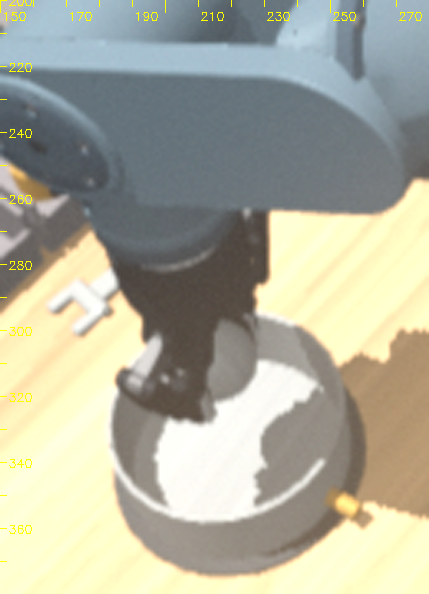

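View pics/t9.png

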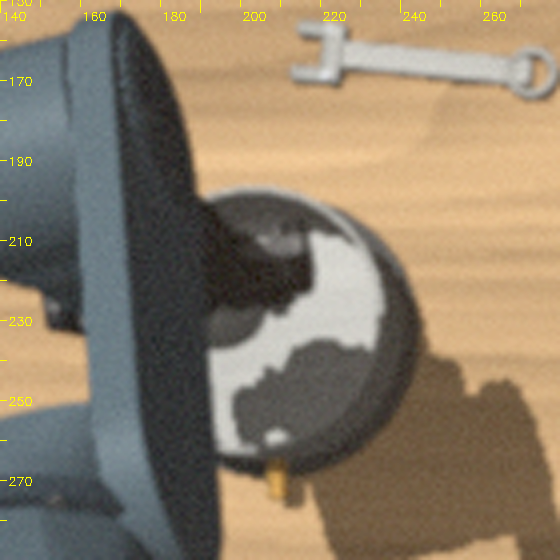

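Side view: ball (216,310) held above the cup mouth, cup rim centre ~(221,322). Lowering most of the way, then creeping.

move_arm([
  {"tx": 0, "ty": -0.001, "tz": 0.005, "turn": 0},
  {"tx": 0, "ty": -0.002, "tz": 0.015, "turn": 0},
  {"tx": 0, "ty": -0.002, "tz": 0.03, "turn": 0},
  {"tx": 0, "ty": -0.002, "tz": 0.045, "turn": 0},
  {"tx": 0, "ty": -0.002, "tz": 0.06, "turn": 0},
  {"tx": 0, "ty": -0.002, "tz": 0.072, "turn": 0},
  {"tx": 0, "ty": -0.002, "tz": 0.081, "turn": 0},
  {"tx": 0, "ty": -0.002, "tz": 0.087, "turn": 0},
  {"tx": 0, "ty": -0.002, "tz": 0.09, "turn": 0},
  {"tx": 0, "ty": -0.002, "tz": 0.09, "turn": 0},
  {"tx": 0, "ty": -0.002, "tz": 0.09, "turn": 0},
], gripper=0.4)

```text
time_s: 10.0
eef_pos: [0.6048, 0.2769, -0.0216]
eef_rot: [-0.0, 0.787, -0.617, 0.0]
wrist_force: [-0.6, -0.2, -0.9]
opening: 0.558
```

```bash
python3 d.py 0.604 0.276 -0.0304
python3 - <<'E'
from h import *
snap("10"); crop("side","10",150,240,130,140,4,"s10")
E
```

```text
t 10.0 pos [ 0.6048  0.2769 -0.0216] tool delta mm [0.7 1.  8.8] dist 8.9 F [-0.6  -0.21 -0.91] op 0.558
```

View pics/s10.png

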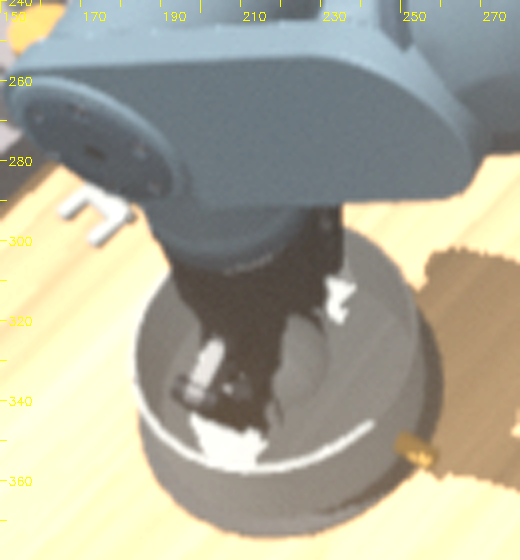

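move_arm([
  {"tx": 0, "ty": 0.001, "tz": 0.002, "turn": 0},
  {"tx": 0, "ty": 0.001, "tz": 0.004, "turn": 0},
  {"tx": 0, "ty": 0.001, "tz": 0.006, "turn": 0},
  {"tx": 0, "ty": 0.001, "tz": 0.007, "turn": 0},
  {"tx": 0, "ty": 0.001, "tz": 0.007, "turn": 0},
  {"tx": 0, "ty": 0.001, "tz": 0.007, "turn": 0},
], gripper=0.4)

```text
time_s: 10.6
eef_pos: [0.6032, 0.2765, -0.0292]
eef_rot: [0.0, 0.787, -0.617, -0.0]
wrist_force: [0.6, -0.1, -2.1]
opening: 0.56
```

```bash
python3 d.py 0.604 0.276 -0.0304
```

```text
t 10.6 pos [ 0.6032  0.2765 -0.0292] tool delta mm [ 0.6 -0.6  1.2] dist 1.5 F [ 0.61 -0.13 -2.09] op 0.56
```

move_arm([
  {"tx": 0, "ty": 0, "tz": 0.0004, "turn": 0},
  {"tx": 0, "ty": 0, "tz": 0.0008, "turn": 0},
  {"tx": 0, "ty": 0, "tz": 0.0008, "turn": 0},
], gripper=0.4)

```text
time_s: 10.85
eef_pos: [0.6034, 0.2765, -0.0298]
eef_rot: [-0.0, 0.787, -0.617, 0.0]
wrist_force: [-0.6, 1.4, -1.2]
opening: 0.564
```

```bash
python3 d.py 0.604 0.276 -0.0304
```

```text
t 10.85 pos [ 0.6034  0.2765 -0.0298] tool delta mm [ 0.6 -0.5  0.6] dist 1.0 F [-0.63  1.4  -1.2 ] op 0.564
```

move_arm([
  {"tx": 0, "ty": 0, "tz": 0.0004, "turn": 0},
  {"tx": 0, "ty": 0, "tz": 0.0008, "turn": 0},
  {"tx": 0, "ty": 0, "tz": 0.0008, "turn": 0},
], gripper=0.4)

```text
time_s: 11.1
eef_pos: [0.6037, 0.2766, -0.03]
eef_rot: [-0.0, 0.787, -0.617, 0.0]
wrist_force: [-2.3, -0.7, 3.1]
opening: 0.564
```

```bash
python3 d.py 0.604 0.276 -0.0304
```

```text
t 11.1 pos [ 0.6037  0.2766 -0.03  ] tool delta mm [ 0.6 -0.2  0.4] dist 0.8 F [-2.29 -0.65  3.12] op 0.564
```

Wrist force went from about −1.6 to +3.1 N: the ball is touching the floor gently. Letting go with a small opening.

move_arm([
  {"tx": 0, "ty": 0, "tz": -0.0003, "turn": 0},
  {"tx": 0, "ty": 0, "tz": -0.0003, "turn": 0},
  {"tx": 0, "ty": 0, "tz": -0.0003, "turn": 0},
  {"tx": 0, "ty": 0, "tz": -0.0003, "turn": 0},
  {"tx": 0, "ty": 0, "tz": -0.0003, "turn": 0},
], gripper=0.72)

```text
time_s: 11.52
eef_pos: [0.6033, 0.2765, -0.0304]
eef_rot: [0.0, 0.787, -0.617, -0.0]
wrist_force: [0.2, -0.5, -0.3]
opening: 0.715
```

```bash
python3 d.py 0.604 0.276 -0.0304
python3 - <<'E'
from h import *
snap("11"); crop("side","11",150,240,130,140,4,"s11")
E
```

```text
t 11.52 pos [ 0.6033  0.2765 -0.0304] tool delta mm [ 0.7 -0.5 -0. ] dist 0.8 F [ 0.17 -0.53 -0.28] op 0.715
```

View pics/s11.png

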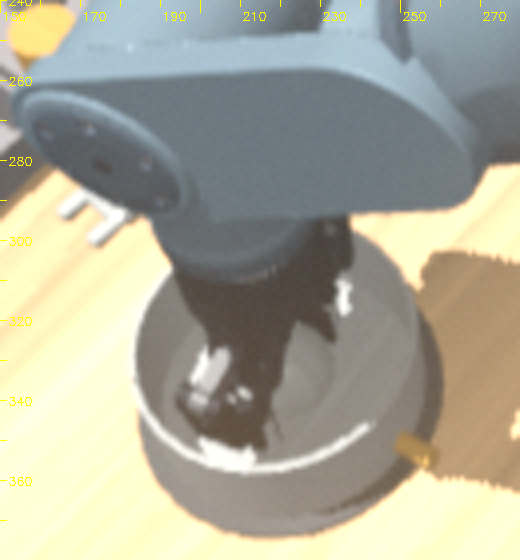

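move_arm([
  {"tx": 0, "ty": 0, "tz": -0.004, "turn": 0},
  {"tx": 0, "ty": 0, "tz": -0.014, "turn": 0},
  {"tx": 0, "ty": 0, "tz": -0.03, "turn": 0},
  {"tx": 0, "ty": 0, "tz": -0.05, "turn": 0},
  {"tx": 0, "ty": 0, "tz": -0.075, "turn": 0},
  {"tx": 0, "ty": 0, "tz": -0.1, "turn": 0},
  {"tx": 0, "ty": 0, "tz": -0.125, "turn": 0},
  {"tx": 0, "ty": 0, "tz": -0.145, "turn": 0},
  {"tx": 0, "ty": 0, "tz": -0.157, "turn": 0},
  {"tx": 0, "ty": 0, "tz": -0.16, "turn": 0},
], gripper=0.72)

```text
time_s: 12.45
eef_pos: [0.6052, 0.2771, 0.1337]
eef_rot: [-0.002, 0.787, -0.617, 0.002]
wrist_force: [0.2, -1.0, 0.0]
opening: 0.722
```

```bash
python3 d.py 0.4785 -0.0045 0.13
python3 - <<'E'
from h import *
snap("12"); crop("side","12",150,200,130,180,3.3,"s12"); crop("top","12",140,150,140,140,4,"t12")
E
```

```text
t 12.45 pos [0.6052 0.2771 0.1337] tool delta mm [243.  190.5   2.6] dist 308.8 F [ 0.23 -1.    0.03] op 0.722
```

View pics/s12.png

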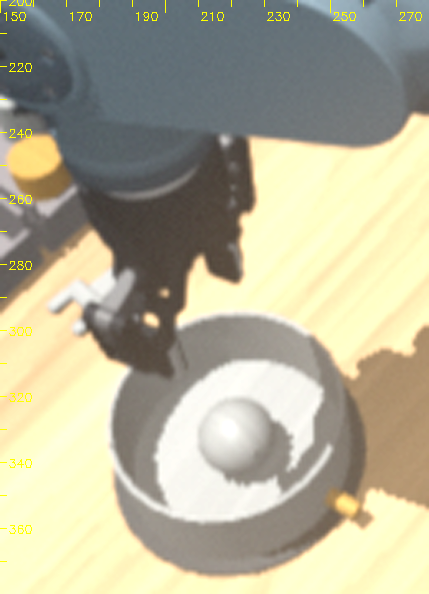

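View pics/t12.png

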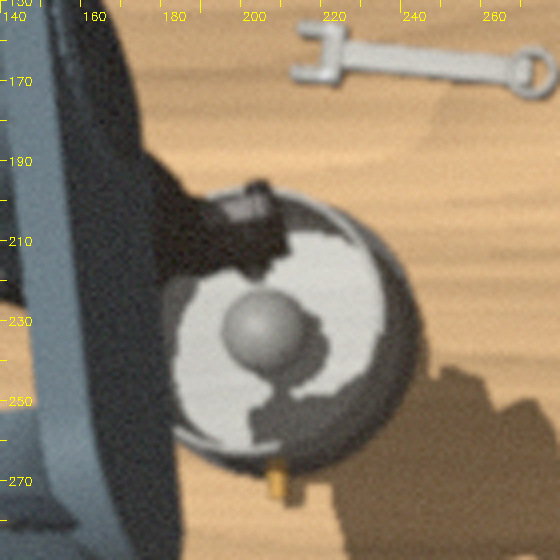

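Ball rests free in the cup: top (204,233), side (216,332). Next the stem: move over it, still high.

move_arm([
  {"tx": 0.005, "ty": 0.004, "tz": 0, "turn": 0},
  {"tx": 0.018, "ty": 0.014, "tz": 0, "turn": 0},
  {"tx": 0.038, "ty": 0.03, "tz": 0, "turn": 0},
  {"tx": 0.062, "ty": 0.049, "tz": 0, "turn": 0},
  {"tx": 0.09, "ty": 0.071, "tz": 0, "turn": 0},
  {"tx": 0.118, "ty": 0.093, "tz": 0, "turn": 0},
  {"tx": 0.146, "ty": 0.115, "tz": 0, "turn": 0},
  {"tx": 0.172, "ty": 0.135, "tz": 0, "turn": 0},
  {"tx": 0.196, "ty": 0.154, "tz": 0, "turn": 0},
  {"tx": 0.216, "ty": 0.17, "tz": 0, "turn": 0},
  {"tx": 0.232, "ty": 0.182, "tz": 0, "turn": 0},
  {"tx": 0.24, "ty": 0.188, "tz": 0, "turn": 0},
  {"tx": 0.243, "ty": 0.1905, "tz": 0, "turn": 0},
  {"tx": 0.243, "ty": 0.1905, "tz": 0, "turn": 0},
  {"tx": 0.243, "ty": 0.1905, "tz": 0, "turn": 0},
], gripper=0.72)

```text
time_s: 13.8
eef_pos: [0.4766, -0.0045, 0.1293]
eef_rot: [-0.0, 0.787, -0.617, -0.0]
wrist_force: [0.5, 0.5, 0.2]
opening: 0.714
```

```bash
python3 d.py 0.4785 -0.0047 0.064
python3 - <<'E'
from h import *
snap("13"); crop("side","13",290,170,100,140,4,"s13")
P=cloud("side",np.load("pics/side13.npy")); print("ball z top", proj("side",[.604,.276,.031]).round(0))
E
```

```text
t 13.8 pos [ 0.4766 -0.0045  0.1293] tool delta mm [ 0.7 -1.9 65.3] dist 65.3 F [0.53 0.52 0.18] op 0.714
ball z top [[221. 331.]]
```

View pics/s13.png

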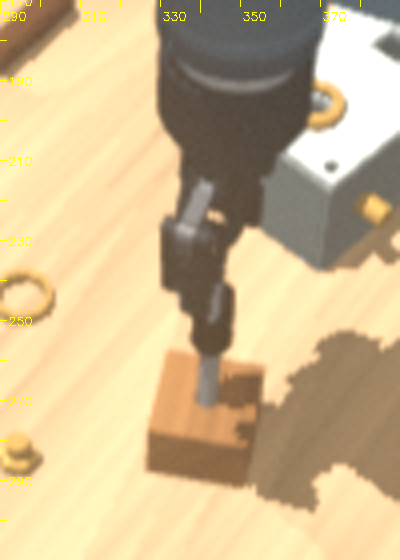

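Grip visible at (343,248) just below the finger at (338,245). Descending around it.

move_arm([
  {"tx": 0.001, "ty": -0.001, "tz": 0.005, "turn": 0},
  {"tx": 0.001, "ty": -0.002, "tz": 0.016, "turn": 0},
  {"tx": 0.001, "ty": -0.002, "tz": 0.03, "turn": 0},
  {"tx": 0.001, "ty": -0.002, "tz": 0.044, "turn": 0},
  {"tx": 0.001, "ty": -0.002, "tz": 0.056, "turn": 0},
  {"tx": 0.001, "ty": -0.002, "tz": 0.063, "turn": 0},
  {"tx": 0.001, "ty": -0.002, "tz": 0.065, "turn": 0},
  {"tx": 0.001, "ty": -0.002, "tz": 0.065, "turn": 0},
  {"tx": 0.001, "ty": -0.002, "tz": 0.065, "turn": 0},
], gripper=0.72)

```text
time_s: 14.65
eef_pos: [0.4791, -0.0055, 0.0649]
eef_rot: [-0.0, 0.787, -0.617, 0.0]
wrist_force: [0.9, 0.2, -0.4]
opening: 0.724
```

```bash
python3 d.py 0.4785 -0.0047 0.064
python3 - <<'E'
from h import *
snap("14"); crop("side","14",300,190,90,110,5,"s14")
E
```

```text
t 14.65 pos [ 0.4791 -0.0055  0.0649] tool delta mm [-0.9  0.4  0.9] dist 1.3 F [ 0.86  0.2  -0.4 ] op 0.724
```

View pics/s14.png

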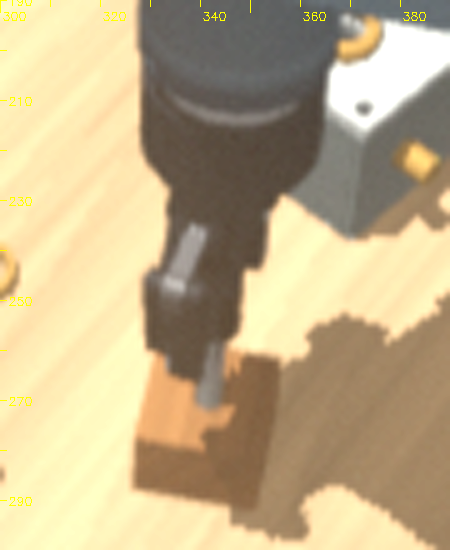

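Close on the grip.

move_arm([
  {"tx": 0, "ty": 0, "tz": 0.001, "turn": 0},
  {"tx": 0, "ty": 0, "tz": 0.001, "turn": 0},
  {"tx": 0, "ty": 0, "tz": 0.001, "turn": 0},
  {"tx": 0, "ty": 0, "tz": 0.001, "turn": 0},
  {"tx": 0, "ty": 0, "tz": 0.001, "turn": 0},
  {"tx": 0, "ty": 0, "tz": 0.001, "turn": 0},
  {"tx": 0, "ty": 0, "tz": 0.001, "turn": 0},
  {"tx": 0, "ty": 0, "tz": 0.001, "turn": 0},
], gripper=0.0)

```text
time_s: 15.42
eef_pos: [0.4791, -0.0053, 0.0641]
eef_rot: [-0.0, 0.787, -0.617, 0.0]
wrist_force: [-0.2, 2.4, 4.8]
opening: 0.263
```

```bash
python3 d.py 0.4785 -0.0047 0.064
python3 - <<'E'
from h import *
snap("15"); crop("side","15",300,190,90,110,5,"s15")
E
```

```text
t 15.42 pos [ 0.4791 -0.0053  0.0641] tool delta mm [-0.7  0.4  0.1] dist 0.8 F [-0.18  2.35  4.78] op 0.263
```

View pics/s15.png

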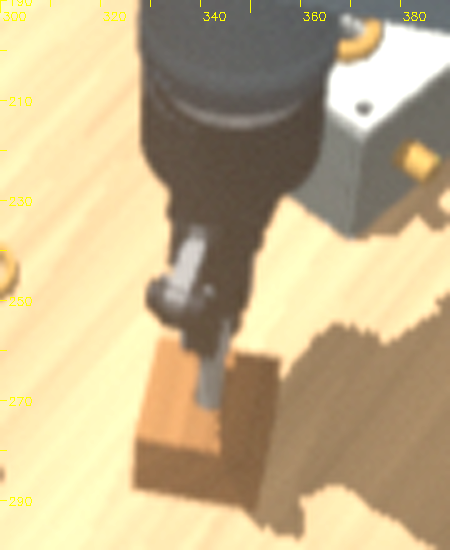

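Gripped (opening 0.263 ≈ the 24 mm grip). Drawing it straight up by 125 mm.

move_arm([
  {"tx": 0, "ty": 0, "tz": -0.003, "turn": 0},
  {"tx": 0, "ty": 0, "tz": -0.009, "turn": 0},
  {"tx": 0, "ty": 0, "tz": -0.017, "turn": 0},
  {"tx": 0, "ty": 0, "tz": -0.027, "turn": 0},
  {"tx": 0, "ty": 0, "tz": -0.039, "turn": 0},
  {"tx": 0, "ty": 0, "tz": -0.053, "turn": 0},
  {"tx": 0, "ty": 0, "tz": -0.068, "turn": 0},
  {"tx": 0, "ty": 0, "tz": -0.083, "turn": 0},
  {"tx": 0, "ty": 0, "tz": -0.098, "turn": 0},
  {"tx": 0, "ty": 0, "tz": -0.11, "turn": 0},
  {"tx": 0, "ty": 0, "tz": -0.12, "turn": 0},
  {"tx": 0, "ty": 0, "tz": -0.125, "turn": 0},
  {"tx": 0, "ty": 0, "tz": -0.125, "turn": 0},
  {"tx": 0, "ty": 0, "tz": -0.125, "turn": 0},
], gripper=0.0)

```text
time_s: 16.68
eef_pos: [0.4787, -0.0056, 0.1887]
eef_rot: [0.0, 0.787, -0.617, 0.0]
wrist_force: [1.0, -0.5, -0.8]
opening: 0.269
```

```bash
python3 d.py 0.5302 -0.2002 0.189
python3 - <<'E'
from h import *
snap("16"); crop("side","16",290,150,100,150,4,"s16"); crop("top","16",270,230,130,130,5,"t16")
o=get_obs();Rm=rot(o['eef_rot']);p=o['eef_pos']
print("tip proj",proj("side",p+[0,0,-.059]),proj("side",p+[0,0,.041]),proj("top",p+[0,0,-.059]))
P=cloud("side",np.load("pics/side16.npy"));T=(P-p)@Rm*1000
m=(np.hypot(T[...,0],T[...,1])<20)&(T[...,2]>-42)&(T[...,2]<65)
q=T[m]
for a in range(-50,70,10):
    s=q[(q[:,2]>=a)&(q[:,2]<a+10)]
    if len(s): print(a,len(s),s.mean(0).round(1))
E
```

```text
t 16.68 pos [ 0.4787 -0.0056  0.1887] tool delta mm [201.3  -3.4  -0.3] dist 201.3 F [ 1.01 -0.45 -0.8 ] op 0.269
tip proj [[343.37591306 246.99035935]] [[345.66465257 217.63891451]] [[327.7888162  285.06370715]]
-50 5 [ -6.2   2.2 -41.2]
-40 3 [-12.2   8.9 -38.1]
-30 2 [ -5.5   0.5 -20.4]
-20 15 [ -5.1   1.2 -14.1]
-10 14 [-3.9  0.4 -5.1]
0 22 [-3.9  1.3  4.8]
10 15 [-4.7  1.1 15.1]
20 13 [-4.8  1.2 24.5]
30 15 [-4.   1.7 35.3]
40 15 [-4.3  0.7 43.9]
50 9 [-3.3  0.8 54.9]
```

View pics/s16.png

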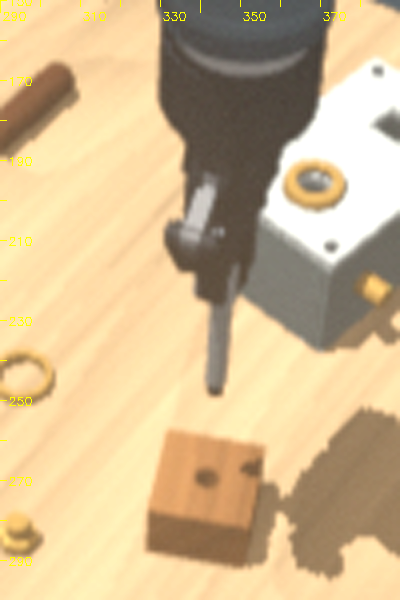

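View pics/t16.png

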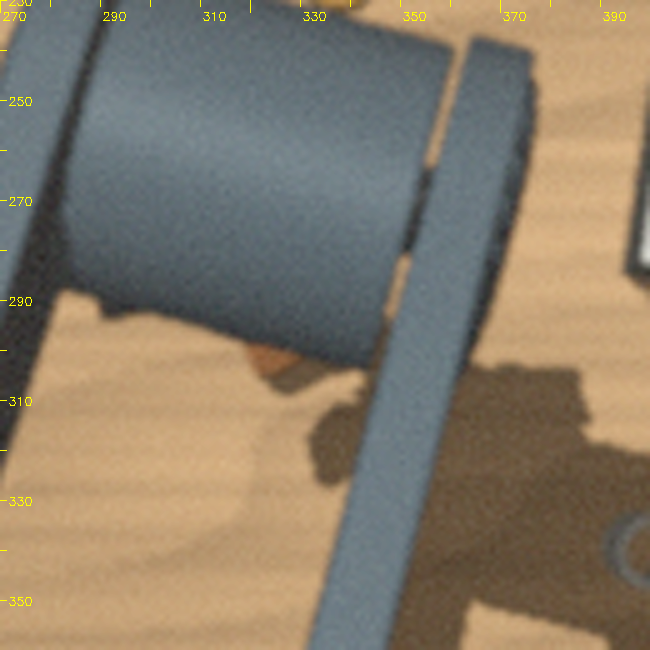

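Stem out, hanging vertical: tip at side (343.7,248) against (343.4,247) predicted. Before moving, I refine the port location by overlaying model circles.

Run:
```python
from h import *
def ov(n,tag,u0,v0,w,h,s,c,out):
    p=np.load(f"pics/{n}{tag}rgb.npy")[v0:v0+h,u0:u0+w,::-1]
    im=np.clip(cv2.resize(p,None,fx=s,fy=s,interpolation=cv2.INTER_CUBIC)*1.3,0,255).astype(np.uint8)
    a=np.linspace(0,2*np.pi,73)
    for r,z,col in((.011,.098,(0,0,255)),(.021,.098,(0,255,0)),(.021,.090,(255,0,0))):
        q=proj(n,np.c_[c[0]+r*np.cos(a),c[1]+r*np.sin(a),np.full(73,z)])
        q=((q+.5-[u0,v0])*s).astype(int)
        cv2.polylines(im,[q.reshape(-1,1,2)],True,col,1)
    return im
for c,k in (((.5302,-.2002),"a"),((.5315,-.2016),"b")):
    A=ov("top","0",405,247,32,30,16,c,"");B=ov("side","16",352,182,34,30,16,c,"")
    H=min(A.shape[0],B.shape[0]); I=np.hstack([A[:H,:],B[:H,:]]); I=cv2.resize(I,None,fx=.75,fy=.75); cv2.imwrite(f"pics/ov{k}.png",I)
```

```text
(no output)
```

View pics/ova.png

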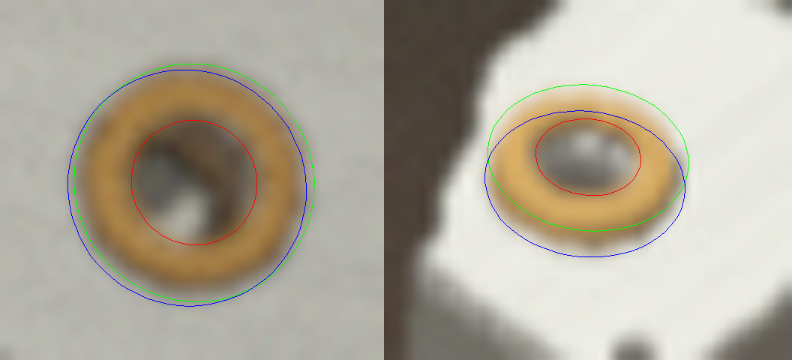

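View pics/ovb.png

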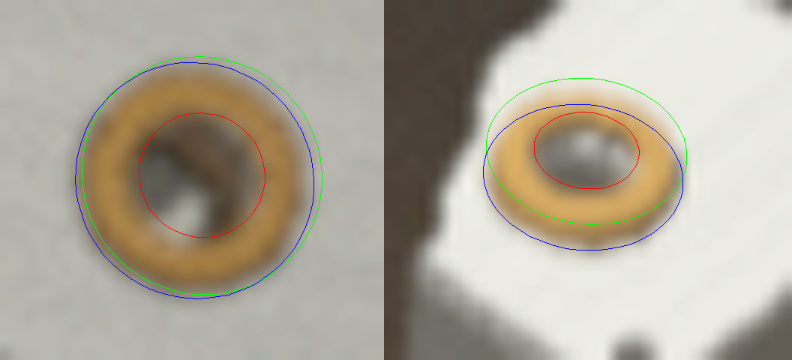

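Overlay (a) at (0.5302, −0.2002) fits the hole in both views to within 0.3 px. Moving the stem over the port at this height.

move_arm([
  {"tx": 0.004, "ty": 0, "tz": 0, "turn": 0},
  {"tx": 0.014, "ty": 0, "tz": 0, "turn": 0},
  {"tx": 0.03, "ty": -0.001, "tz": 0, "turn": 0},
  {"tx": 0.05, "ty": -0.001, "tz": 0, "turn": 0},
  {"tx": 0.074, "ty": -0.001, "tz": 0, "turn": 0},
  {"tx": 0.1, "ty": -0.002, "tz": 0, "turn": 0},
  {"tx": 0.126, "ty": -0.002, "tz": 0, "turn": 0},
  {"tx": 0.15, "ty": -0.003, "tz": 0, "turn": 0},
  {"tx": 0.17, "ty": -0.003, "tz": 0, "turn": 0},
  {"tx": 0.186, "ty": -0.003, "tz": 0, "turn": 0},
  {"tx": 0.196, "ty": -0.004, "tz": 0, "turn": 0},
  {"tx": 0.201, "ty": -0.004, "tz": 0, "turn": 0},
  {"tx": 0.201, "ty": -0.004, "tz": 0, "turn": 0},
  {"tx": 0.201, "ty": -0.004, "tz": 0, "turn": 0},
], gripper=0.0)

```text
time_s: 17.95
eef_pos: [0.5306, -0.1991, 0.1884]
eef_rot: [-0.0, 0.787, -0.617, -0.0]
wrist_force: [-0.3, 0.5, -1.0]
opening: 0.266
```

```bash
python3 d.py 0.5305 -0.2000 0.163
python3 - <<'E'
from h import *
snap("17"); crop("side","17",330,140,90,90,6,"s17"); crop("top","17",380,220,100,90,6,"t17")
p=get_obs()['eef_pos']; print(proj("side",p+[0,0,-.059]),proj("side",[.5305,-.2,.098]))
E
```

```text
t 17.95 pos [ 0.5306 -0.1991  0.1884] tool delta mm [ 0.8  0.3 25.4] dist 25.5 F [-0.29  0.45 -1.02] op 0.266
[[369.17321553 186.01732907]] [[368.38599264 194.58554125]]
```

View pics/s17.png

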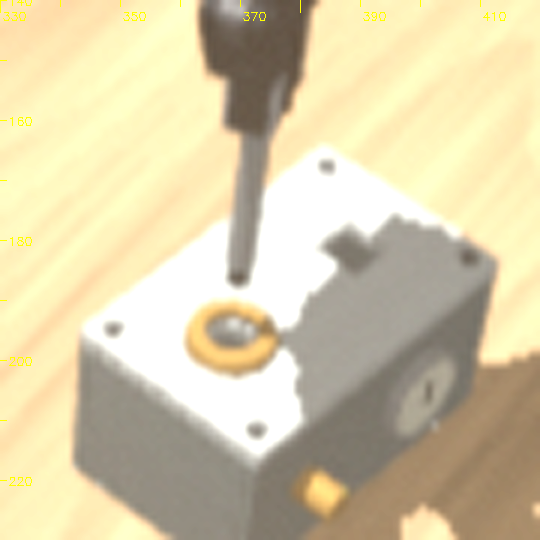

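View pics/t17.png

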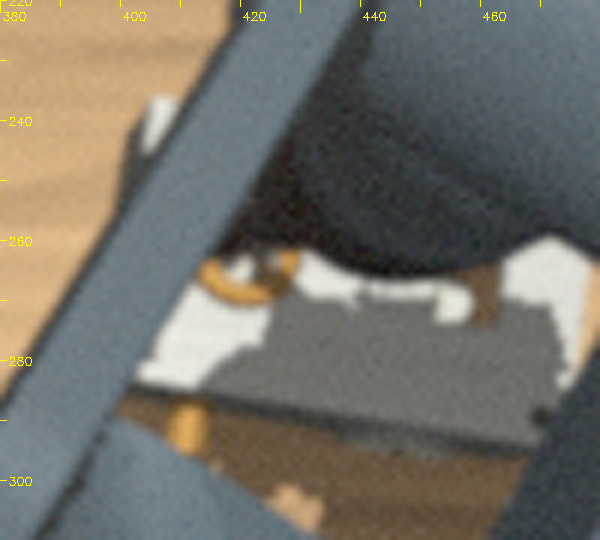

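Tip at (369.4,187), collar hole centre at (368.7,195): aligned. Lowering with a look just above the mouth.

move_arm([
  {"tx": 0.001, "ty": 0, "tz": 0.004, "turn": 0},
  {"tx": 0.001, "ty": 0, "tz": 0.01, "turn": 0},
  {"tx": 0.001, "ty": 0, "tz": 0.017, "turn": 0},
  {"tx": 0.001, "ty": 0, "tz": 0.022, "turn": 0},
  {"tx": 0.001, "ty": 0, "tz": 0.025, "turn": 0},
  {"tx": 0.001, "ty": 0, "tz": 0.025, "turn": 0},
  {"tx": 0.001, "ty": 0, "tz": 0.025, "turn": 0},
], gripper=0.0)

```text
time_s: 18.63
eef_pos: [0.5308, -0.2006, 0.1633]
eef_rot: [0.0, 0.787, -0.617, -0.0]
wrist_force: [0.5, 0.1, -1.4]
opening: 0.267
```

```bash
python3 d.py 0.5305 -0.2000 0.109
python3 - <<'E'
from h import *
snap("18"); crop("side","18",345,165,50,50,12,"s18")
p=get_obs()['eef_pos']; print(proj("side",p+[0,0,-.059]),proj("side",[.5305,-.2,.098]))
E
```

```text
t 18.63 pos [ 0.5308 -0.2006  0.1633] tool delta mm [-0.6  0.2 54.3] dist 54.3 F [ 0.47  0.09 -1.43] op 0.267
[[368.56857644 192.34438201]] [[368.38599264 194.58554125]]
```

View pics/s18.png

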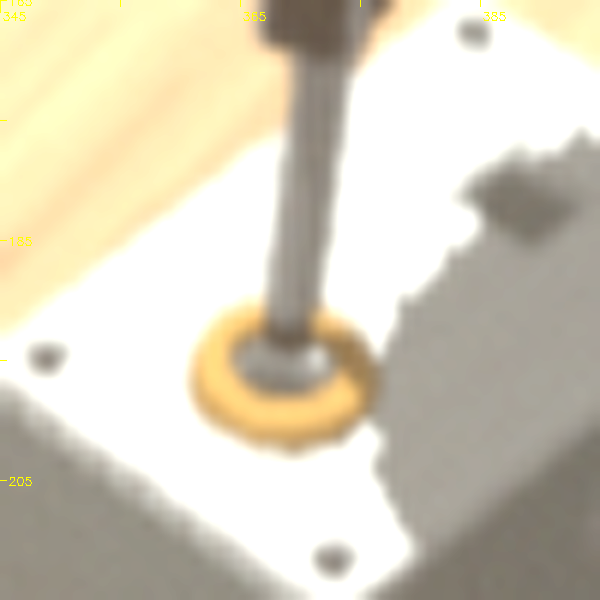

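Tip at (369,193.5) just above the hole centre (368.7,195). Going down through the port.

move_arm([
  {"tx": 0, "ty": 0, "tz": 0.004, "turn": 0},
  {"tx": 0, "ty": 0, "tz": 0.009, "turn": 0},
  {"tx": 0, "ty": 0, "tz": 0.015, "turn": 0},
  {"tx": 0, "ty": 0, "tz": 0.021, "turn": 0},
  {"tx": 0, "ty": 0, "tz": 0.027, "turn": 0},
  {"tx": 0, "ty": 0, "tz": 0.033, "turn": 0},
  {"tx": 0, "ty": 0, "tz": 0.039, "turn": 0},
  {"tx": 0, "ty": 0, "tz": 0.044, "turn": 0},
  {"tx": 0, "ty": 0, "tz": 0.048, "turn": 0},
  {"tx": 0, "ty": 0, "tz": 0.05, "turn": 0},
  {"tx": 0, "ty": 0, "tz": 0.05, "turn": 0},
  {"tx": 0, "ty": 0, "tz": 0.05, "turn": 0},
], gripper=0.0)

```text
time_s: 19.73
eef_pos: [0.5311, -0.2007, 0.1138]
eef_rot: [-0.0, 0.787, -0.617, 0.0]
wrist_force: [-0.2, -0.3, -1.2]
opening: 0.268
```

```bash
python3 d.py 0.5305 -0.2000 0.101
```

```text
t 19.73 pos [ 0.5311 -0.2007  0.1138] tool delta mm [-0.9  0.4 12.8] dist 12.8 F [-0.23 -0.3  -1.17] op 0.268
```

Not touching yet (wrist −1.2 N). Down 8 mm more.

move_arm([
  {"tx": 0, "ty": 0, "tz": 0.002, "turn": 0},
  {"tx": 0, "ty": 0, "tz": 0.004, "turn": 0},
  {"tx": 0, "ty": 0, "tz": 0.006, "turn": 0},
  {"tx": 0, "ty": 0, "tz": 0.008, "turn": 0},
  {"tx": 0, "ty": 0, "tz": 0.008, "turn": 0},
  {"tx": 0, "ty": 0, "tz": 0.008, "turn": 0},
], gripper=0.0)

```text
time_s: 20.23
eef_pos: [0.5313, -0.2009, 0.106]
eef_rot: [-0.0, 0.787, -0.617, 0.0]
wrist_force: [0.2, 0.2, 2.6]
opening: 0.265
```

```bash
python3 d.py 0.5305 -0.2000 0.101
```

```text
t 20.23 pos [ 0.5313 -0.2009  0.106 ] tool delta mm [-1.   0.6  5. ] dist 5.2 F [0.19 0.19 2.63] op 0.265
```

move_arm([
  {"tx": 0, "ty": 0, "tz": 0.001, "turn": 0},
  {"tx": 0, "ty": 0, "tz": 0.002, "turn": 0},
  {"tx": 0, "ty": 0, "tz": 0.003, "turn": 0},
  {"tx": 0, "ty": 0, "tz": 0.004, "turn": 0},
  {"tx": 0, "ty": 0, "tz": 0.004, "turn": 0},
  {"tx": 0, "ty": 0, "tz": 0.004, "turn": 0},
], gripper=0.0)

```text
time_s: 20.73
eef_pos: [0.5313, -0.2009, 0.102]
eef_rot: [-0.0, 0.787, -0.617, 0.0]
wrist_force: [-0.1, 0.6, 4.9]
opening: 0.268
```

```bash
python3 d.py 0.5305 -0.2000 0.101
```

```text
t 20.73 pos [ 0.5313 -0.2009  0.102 ] tool delta mm [-1.   0.5  1. ] dist 1.5 F [-0.09  0.6   4.9 ] op 0.268
```

move_arm([
  {"tx": 0, "ty": 0, "tz": 0.0005, "turn": 0},
  {"tx": 0, "ty": 0, "tz": 0.001, "turn": 0},
  {"tx": 0, "ty": 0, "tz": 0.001, "turn": 0},
  {"tx": 0, "ty": 0, "tz": 0.001, "turn": 0},
], gripper=0.0)

```text
time_s: 21.07
eef_pos: [0.5313, -0.2009, 0.1011]
eef_rot: [-0.0, 0.787, -0.617, 0.0]
wrist_force: [-1.0, 1.0, 6.8]
opening: 0.26
```

```bash
python3 d.py 0.5305 -0.2000 0.101;python3 - <<'E'
from h import *
snap("19"); crop("side","19",330,130,90,100,6,"s19"); crop("side","19",160,280,120,110,5,"cup19")
p=np.load("pics/top19rgb.npy"); cv2.imwrite("pics/top19.png",p[:,:,::-1])
E
```

```text
t 21.07 pos [ 0.5313 -0.2009  0.1011] tool delta mm [-1.   0.6  0.1] dist 1.2 F [-0.98  1.01  6.8 ] op 0.26
```

View pics/s19.png

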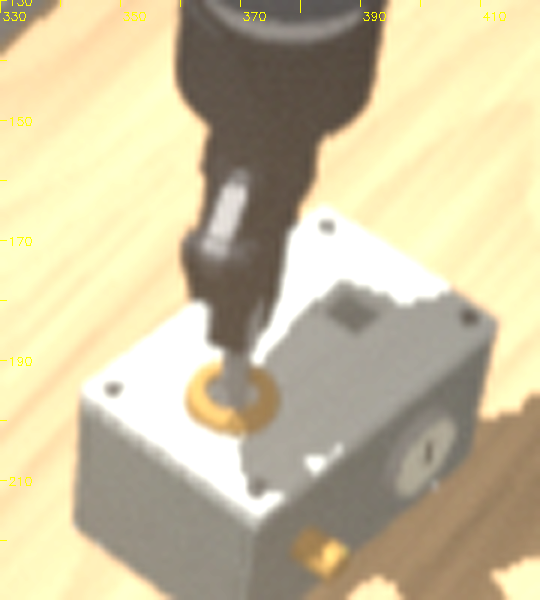

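View pics/cup19.png

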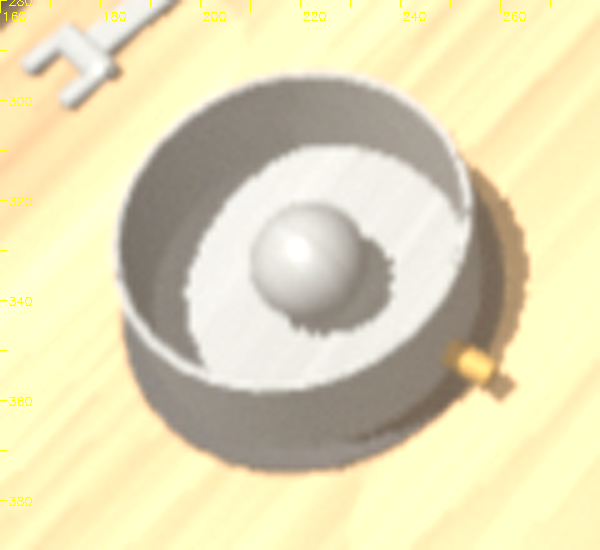

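View pics/top19.png

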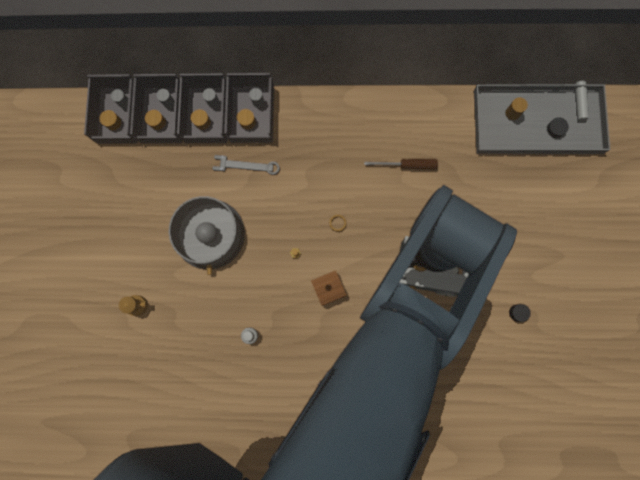

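The stem is through the collar with 6.8 N on the wrist, which puts the button at its stop. The ball sits at the cup centre, side (218,331), and the bystanders in the top view are where they started. Handing in.

```bash
python3 -c "
from bench import workorder
print(workorder.hand_in())"; python3 d.py 0.5305 -0.2 0.101
```

```text
the job is handed in; nothing more can be done
None
the job is handed in; nothing more can be done
```

The ball is in the cup, and the stem is holding the purge button down through the round port. I handed the job in at about 21 s of the 58 s.

- **Ball:** It was lowered into the cup until the wrist force rose about 5 N at first touch on the floor, then let go. In the last pictures it lies still near the middle of the cup.
- **Stem and button:** I drew the stem straight up out of its block and took it through the collared port. At the last check the wrist read 6.8 N, or about 8 N on the button allowing for the stem's weight. The tip was about where the button's lower stop should be (roughly 42 mm above the bench), and the stem was still gripped (opening 0.26). I could not see the button itself, so "fully down" rests on force and height.
- **Other things:** The square port was not touched. The plug, spanner, pick, relief head, coupling and weight look unmoved in the last top view. The tube is hidden behind the arm there, so I could not check it at the end.

**Failed grasp:** My first grasp of the ball failed. The fingertips actually sit about 42 mm (shut) to 55 mm (open) behind the reported TCP, so the fingers closed on the ball's upper half. The wrist force reached about 30 N up while the ball was still on its seat ring, under the 40 N limit. The ball stayed seated; I opened, measured the offset in the pictures and regrasped lower.

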